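# Load the module dock and lock it with the torque knob

## Robot

A 7-joint arm with a two-finger parallel gripper is mounted at the origin on the work surface. World frame = base frame: x ahead of the robot, y to its left, z up, the work surface at z = 0. Lengths are in m, angles in rad, forces in N, time in s.
With the tool pointing down it reaches from about 0.35 to 0.9 m from the base axis. Payload 8.1 kg.
Tool frame: the origin (TCP) lies on the mounting face of the last link; the fingertips stand 178 mm ahead of it and the grasp point (between the pads) lies 159 mm ahead of it; y points along the fingers, z is the direction in which the jaws open and shut, and the axes are right-handed (so a half turn about y gives the same grasp; the last joint's range is limited). The gripper opens to 92 mm and grips with 3 to 60 N. Pads are 19 mm wide; open, the fingers measure 130 mm over their backs; the gripper's body (75 mm by 190 mm) begins 47 mm behind the grasp point.
Start: joints at [1.243, 0.434, 0.025, 1.573, -0.012, 1.134, -0.075], TCP at [0.139, -0.609, 0.405] pointing down, gripper open.
Joint ranges: [-2.62, 2.62], [-0.44, 2.09], [-1.27, 1.32], [0.08, 2.57], [-1.32, 4.46], [0.12, 2], [-2.74, 2.74]. Speed limits (rad/s): [2.22, 2.22, 3.01, 3.01, 3.14, 3.14, 3.14].

## Interface

Orientations are given as a rotation vector (axis times angle).
In Python, from cell import arm gives the robot as it stands. The module is installed in compiled form; this text tells all that it offers.
- The arm moves only by the tool play_rows, never from a script. Its argument "increments" is a list of rows, each an object of numbers: "x", "y", "z": the shift along the tool's x, y, z in m; "spin": the turn about the tool's y in rad; "jaw": the opening, from -1 (shut) to 1 (fully open), so that 0 is half open. A call has 1 to 12 rows; each row is the pose to reach, as a shift and turn from the pose measured when the call began, along the tool's axes at that moment; what a row does not reach only later rows make up. A row lasts 1/8 s, in which the tool goes at most 62.5 mm and 10.7 degrees, less where a joint would pass 70% of its speed; a pose out of reach is approached as far as the arm can. A call with a gripper value outside its range is refused whole. The fingers move at their own pace and stop on an object; "force" is the grip in N (left out, the last holds). Time passes only in rows, so rows that repeat a pose let the fingers close. It gives the time, the measured TCP pose, the force and the opening at its end, in the units of the state.
- arm.observe(): the state, without advancing time (a new reading comes with each control period).
- arm.get_image(name): name is "side" or "top"; returns (picture, depth): 384x512x3 uint8, blue, green, red; 384x512 float32, m along the optical axis (not along the pixel's ray), 0 where there is no reading.
- arm.get_calibration(name): a dict with "mtx" (3x3 intrinsics, pixels), "cam_to_world" (4x4, takes a point from camera to world coordinates). Camera axes: x right, y down, z forward; pixel columns grow to the right and rows downward; lengths in m; the calibration is good to about 2 mm. A picture is of the moment at which its call begins. get_calibration takes no time and is no camera call.
- arm.sign_off(): hands the job in, once; it reports no verdict.
The state is a dict: "clock": time; "joints": joint angles; "dq": joint speeds; "joint_efforts": joint torques, N m; "position": TCP position; "ee_rot": TCP orientation; "force": force on the tool from outside, world axes, zero at the start; "ft_torque": the same for the moment, N m; "width": opening from 0.0 (shut) to 1.0 (fully open).
Only numpy, scipy, OpenCV 4.12 (cv2) and the standard library are available. Lean on these libraries where they do the work, as an engineer would, in place of code of your own. Each camera call takes 0.05 s, during which the arm holds its last target.

## Task

Get the module dock ready for its test run: slide every low dummy module off its rail and put it in the blue return tray, and slide every power module from the bench onto a free rail of its own until it is fully home in the detent. When all of them are in, turn the torque knob clockwise until the lock bar is all the way up and the knob's slip clutch clearly gives by a click or two, then stop turning, and leave the other things on the bench in their places.

Things in the scene. Friction and masses are not known exactly. Their poses are not given: they have to be found in the camera images.
- dock: Module dock, fixed on the bench: grey bed 230 (x) x 325 (y) x 20 mm, three steel rails along its x (centre lines y = -38, 38, 114 mm), dark gearbox with torque knob at its -y end. Origin: centre of the underside; +x points away from the robot, z up. Modules stand on the bed: first on the free apron before the rails, then are pushed along +x so the rail enters the shoe's channel.
- apron1 (a point): Point on the bed's top in the middle of the free apron, 115 mm before seat1 along the dock's x: a module whose origin is here (or as far before seat0 or seat2) stands clear of the rails. The apron reaches 50 mm from here either way along x. The shoes have slick runners. Slide a held module on the bed or up to 2 mm above it, without pressing down.
- detent1 (a point): Top of the sprung brass roller at the middle of rail 1, 18.5 mm above the bed (each rail has one). It yields to a push of about 3 to 10 N along the rail, then pops into a notch under a module that is home. Pulling a module off takes the same.
- rail1_end (a point): Near end of rail 1, 12 mm above the bed. Rails (head 30 mm wide, 5 thick, 12 mm high) reach from here 89 mm along +x; the first 15 mm taper and guide a module up to 6 mm off to the side. Heads overhang, so modules are slid on and off along x, never set down on or lifted off a rail. An end stop 35 mm high stands 1.5 mm beyond modules that are home.
- seat0 (a point): Point of the dock where the origin of a module lies when it is fully home on rail 0 (50 mm along x from the dock's origin, y = -38 mm, on the bed's top); axes as the dock's. Rail 0 may be free or taken by a dummy at the start.
- seat1 (a point): Point of the dock where the origin of a module lies when it is fully home on rail 1 (50 mm along x from the dock's origin, y = 38 mm, on the bed's top); axes as the dock's. Rail 1 may be free or taken by a dummy at the start.
- seat2 (a point): Point of the dock where the origin of a module lies when it is fully home on rail 2 (50 mm along x from the dock's origin, y = 114 mm, on the bed's top); axes as the dock's. Rail 2 may be free or taken by a dummy at the start.
- module0: Power module 0: black box, metal shoe below, grey handle fin on top; 90 long (x) x 50 wide (y) x 96 mm high, 0.45 kg. Origin: centre of the underside; z up. Fin 46 (x) x 24 (y) mm, from 55 to 96 mm above the origin, centred. Same either way round. Shoe: two runners along x with inward lips, channel 34 mm wide, 15 high inside, with 3 mm of play up and down on a rail. May be absent (None).
- module1: Power module 1: black box, metal shoe below, grey handle fin on top; 90 long (x) x 50 wide (y) x 96 mm high, 0.45 kg. Origin: centre of the underside; z up. Fin 46 (x) x 24 (y) mm, from 55 to 96 mm above the origin, centred. Same either way round. Shoe: two runners along x with inward lips, channel 34 mm wide, 15 high inside, with 3 mm of play up and down on a rail. May be absent (None).
- module2: Power module 2: black box, metal shoe below, grey handle fin on top; 90 long (x) x 50 wide (y) x 96 mm high, 0.45 kg. Origin: centre of the underside; z up. Fin 46 (x) x 24 (y) mm, from 55 to 96 mm above the origin, centred. Same either way round. Shoe: two runners along x with inward lips, channel 34 mm wide, 15 high inside, with 3 mm of play up and down on a rail. May be absent (None).
- dummy0: Dummy module 0: bare aluminium shoe like a power module's but low: flat plate 90 (x) x 50 (y) mm, its top 30 mm above the underside, with a handle fin 46 (x) x 24 (y) mm from 30 to 75 mm above the origin. 0.35 kg. Origin: centre of the underside. If present, starts fully home on rail 0. May be absent (None).
- dummy1: Dummy module 1: bare aluminium shoe like a power module's but low: flat plate 90 (x) x 50 (y) mm, its top 30 mm above the underside, with a handle fin 46 (x) x 24 (y) mm from 30 to 75 mm above the origin. 0.35 kg. Origin: centre of the underside. If present, starts fully home on rail 1. May be absent (None).
- dummy2: Dummy module 2: bare aluminium shoe like a power module's but low: flat plate 90 (x) x 50 (y) mm, its top 30 mm above the underside, with a handle fin 46 (x) x 24 (y) mm from 30 to 75 mm above the origin. 0.35 kg. Origin: centre of the underside. If present, starts fully home on rail 2. May be absent (None).
- tray: Blue open return tray for the dummies, fixed, 230 (x) x 150 (y) x 35 mm high, walls and floor 5 mm. Origin: centre of the underside. Room for two dummies side by side (along its x at y = -35 and +35 mm).
- knob_grip (a point): On the torque knob's axis, 128 mm above the bench. The knob is a black disc 54 mm across with an upright wing on top, 60 long x 18 wide, from 20 mm below to 14 mm above this point. The point's x axis runs along the wing; z is up, the axis of turning. Pinch the wing across its 18 mm width; clockwise seen from above tightens.
- spindle (a joint): Angle of the spindle below the knob (rad), grows clockwise seen from above, 0 to 4.2, starts at 0 to 0.8. It turns with the knob (about 0.05 N m) and raises the lock bar until it meets its stop at 4.2. It stays where it is left.
- clutch_knob (a joint): How far the knob has slipped clockwise over its spindle in the slip clutch (rad): 0 at the start; it grows only once the spindle is at its stop (or the bar is jammed) and the knob is turned on against the clutch's 0.25 N m. About 0.3 rad is one tooth of the clutch.
- lock_bar (a joint): Height the dark steel lock bar has risen (m): 5 mm per rad of the spindle, from 0 (6 mm below the bed's top) to 0.021 (15 mm above the bed, behind the modules that are home, which then cannot slide out).
- tape: Bystander: black roll of tape, 90 mm across, 20 mm high. Origin: centre of the underside.
- screwdriver: Bystander: screwdriver lying on the bench, along its x. Origin near its middle.
- pen_cup: Bystander: grey pen cup, 72 mm across, 95 mm high, pens to 140 mm. Origin: centre of the underside.
- multimeter: Bystander: grey hand multimeter lying on its back, 160 (x) x 80 x 36 mm. Origin: centre of the underside.

How it is judged:
On the way, in this order (a step that is already met when the one before it is completed fails the run):
1. every dummy is in the tray and every power module is home on a rail ((distance between module0 and seat0 below 0.006 m or distance between module0 and seat1 below 0.006 m or distance between module0 and seat2 below 0.006 m) and angle between the x axis of each of module0, module1, module2 and the x axis of dock, either way round below 0.12 rad and (distance between module1 and seat0 below 0.006 m or distance between module1 and seat1 below 0.006 m or distance between module1 and seat2 below 0.006 m) and (distance between module2 and seat0 below 0.006 m or distance between module2 and seat1 below 0.006 m or distance between module2 and seat2 below 0.006 m) and x of dummy0 in the frame of tray between -0.1 and 0.1 m and y of dummy0 in the frame of tray between -0.065 and 0.065 m and z of each of dummy0, dummy1, dummy2 in the frame of tray below 0.045 m and linear speed of each of dummy0, dummy1, dummy2 below 0.03 m/s and x of dummy1 in the frame of tray between -0.1 and 0.1 m and y of dummy1 in the frame of tray between -0.065 and 0.065 m and x of dummy2 in the frame of tray between -0.1 and 0.1 m and y of dummy2 in the frame of tray between -0.065 and 0.065 m), for 0.2 s.
2. the lock bar is up and the clutch has slipped (value of joint spindle above 4.05 rad and value of joint clutch_knob above 0.25 rad and value of joint lock_bar above 0.018 m), for 0.1 s.
At the end, for the whole second after the job is handed in: Every power module present is home on a rail (origin within 6 mm of a seat point, in line within 0.12 rad), every dummy present lies in the return tray, the spindle is at its stop (over 4.05 rad), the lock bar has risen over 18 mm, and the clutch has slipped at least 0.25 rad (all of step 1 and all of step 2); the robot touches nothing.
It fails at once if the clutch is cranked on for more than 2.6 rad of slip (value of joint clutch_knob above 2.6 rad).
It fails at once if another thing on the bench is moved more than 60 mm from its place (distance of any of tape, screwdriver, pen_cup, multimeter from where it was at the start of the episode above 0.06 m).
Of dummy0, dummy1, dummy2 only 1 to 2 are there at a start; the rules pass over those that are not, and their reading is None.
Of module0, module1, module2 only 2 to 3 are there at a start; the rules pass over those that are not, and their reading is None.
At some moment in a run one of module0, module1, module2 may be knocked a few centimetres aside while the robot is not near it.
It also fails if it takes over 210 s, if anything falls off the work surface, if the arm or the gripper's body presses on something with over 40 N, if the wrist force passes 120 N, or if a joint passes its speed limit or range.

## Working session

There is one attempt and no reset: what is moved stays moved. The work goes in short steps, Python scripts to look and compute and a tool call to move; the robot and the scene stay as the last step left them, time stands still between calls to the robot, and variables do not carry over. Pictures are saved under pics/ and viewed, and the job is handed in when it is done.

Besides the shell and the picture viewer there is one more tool, called as name(argument=value, ...) on one line, values as JSON. play_rows: Moves the arm, as the interface text tells. Its arguments: {"type":"object","properties":{"increments":{"type":"array","items":{"type":"object","properties":{"x":{"type":"number"},"y":{"type":"number"},"z":{"type":"number"},"spin":{"type":"number"},"jaw":{"type":"number"}}}},"force":{"type":"number"}},"required":["increments"]}

```bash
mkdir -p pics; cat > h.py <<'E'
import numpy as np,cv2
from cell import arm
from scipy.spatial.transform import Rotation as R
def snap(n,f=None):
    im,d=arm.get_image(n)
    if f: cv2.imwrite('pics/'+f,im)
    c=arm.get_calibration(n); return im,d,np.array(c['mtx']),np.array(c['cam_to_world'])
def world(d,K,T):
    v,u=np.indices(d.shape); p=np.stack([(u-K[0,2])/K[0,0]*d,(v-K[1,2])/K[1,1]*d,d],-1)
    return p@T[:3,:3].T+T[:3,3]
def ray(u,v,z,K,T):
    r=T[:3,:3]@np.array([(u-K[0,2])/K[0,0],(v-K[1,2])/K[1,1],1]); o=T[:3,3]
    return o+r*(z-o[2])/r[2]
def st():
    s=arm.observe(); Rm=R.from_rotvec(s['ee_rot']).as_matrix(); return s,Rm
E
python3 - <<'E'
from h import *
s,Rm=st(); print(s); print(Rm.round(3))
for n in('top','side'):
    im,d,K,T=snap(n,n+'0.png'); print(n,K,T.round(3)); np.savez('pics/'+n+'0.npz',im=im,d=d,K=K,T=T)
E
```

```text
{'clock': 0.0, 'joints': array([ 1.24338923,  0.43520378,  0.02499241,  1.57408834, -0.01157153,
        1.13398215, -0.07512105]), 'dq': array([-6.13549829e-04, -2.22789486e-04, -4.21786691e-04, -3.21239393e-05,
        9.60408853e-04, -1.31105687e-03, -4.91922583e-04]), 'joint_efforts': array([-2.04864955e-03, -6.67869115e+01,  9.83426683e-01, -3.14467621e+01,
       -6.08344423e-02,  4.28422261e-02,  9.61159481e-05]), 'position': array([ 0.13922774, -0.60906131,  0.40396031]), 'ee_rot': array([-0.23760951,  2.10425966, -2.10108903]), 'force': array([ 0.15758346, -0.90344656, -0.77300072]), 'ft_torque': array([-0.01154839,  0.01480888,  0.00199471]), 'width': 1.001502548673632}
[[-0.975 -0.001  0.223]
 [-0.223  0.001 -0.975]
 [ 0.    -1.    -0.002]]
top [[403.53944      0.         254.38115935]
 [  0.         403.53944    193.7346374 ]
 [  0.           0.           1.        ]] [[-0.012 -0.987  0.163  0.264]
 [-1.     0.015  0.018 -0.028]
 [-0.021 -0.162 -0.987  1.361]
 [ 0.     0.     0.     1.   ]]
side [[429.24298179   0.         252.26718224]
 [  0.         429.24298179 190.81387832]
 [  0.           0.           1.        ]] [[-0.989 -0.101  0.111  0.336]
 [-0.15   0.71  -0.688  0.876]
 [-0.009 -0.697 -0.717  1.051]
 [ 0.     0.     0.     1.   ]]
```

View pics/top0.png

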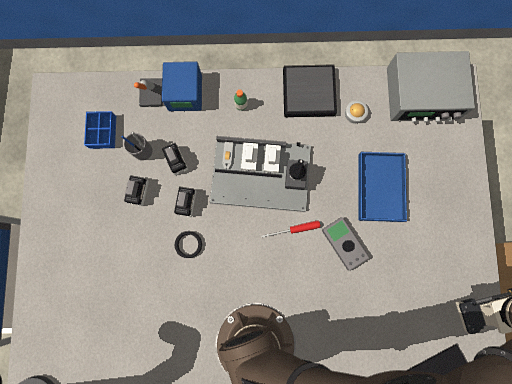

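View pics/side0.png

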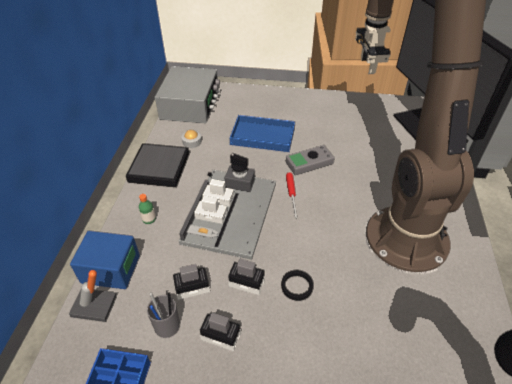

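The top view shows a dock around (260,172) with dummies on two rails and rail 2 (left) free. The three modules are at (174,157), (136,189) and (185,201), the tray is at (383,187) and the knob at (298,170). Next I measure them from depth.

```bash
python3 - <<'E'
from h import *
z=np.load('pics/top0.npz'); im,d,K,T=[z[k] for k in('im','d','K','T')]; W=world(d,K,T); Z=W[...,2]
print('bench z',np.median(Z[250:280,60:200]))
def blobs(lo,hi,roi,name,minn=15):
    m=np.zeros(Z.shape,np.uint8); r0,r1,c0,c1=roi
    m[r0:r1,c0:c1]=((Z>lo)&(Z<hi)&(d>0))[r0:r1,c0:c1]
    n,l,s,c=cv2.connectedComponentsWithStats(m)
    for i in range(1,n):
        if s[i,4]<minn: continue
        p=W[l==i]; (cx,cy),(a,b),ang=cv2.minAreaRect((p[:,:2]*1000).astype(np.float32))
        print(name,s[i,4],'px',c[i].round(1),'rect',round(cx,1),round(cy,1),'sz',round(a),round(b),'ang',round(ang,1),'z',np.median(p[:,2]).round(4))
blobs(.085,.11,(130,225,120,215),'finmod')
blobs(.045,.085,(130,225,120,215),'bodmod')
blobs(.085,.105,(130,215,205,290),'findum')
blobs(.042,.06,(130,215,205,290),'plate')
blobs(.012,.028,(125,220,205,320),'bed')
blobs(.06,.12,(130,220,280,320),'gear',5)
blobs(.12,.16,(130,220,280,320),'knob',5)
blobs(.02,.05,(140,240,345,420),'tray')
blobs(.01,.05,(215,280,300,380),'meter')
blobs(.006,.05,(215,245,255,330),'scr')
big=cv2.resize(im[120:230,110:420],None,fx=2.5,fy=2.5,interpolation=cv2.INTER_CUBIC); cv2.imwrite('pics/crop0.png',big)
E
```

```text
bench z 0.00139303338622343
finmod 18 px [129.1 135.5] rect 673.9 405.3 sz 6 21 ang 37.6 z 0.092
finmod 98 px [135.1 145.1] rect 643.3 383.5 sz 64 70 ang 33.7 z 0.0941
finmod 108 px [170.6 153.7] rect 609.6 266.6 sz 47 25 ang 22.4 z 0.0963
finmod 119 px [130.4 187. ] rect 501.4 394.7 sz 25 46 ang 80.6 z 0.0967
finmod 114 px [181.3 198.5] rect 461.4 229.2 sz 24 46 ang 79.1 z 0.0966
bodmod 33 px [131.7 138.2] rect 672.8 404.6 sz 6 22 ang 37.4 z 0.0654
bodmod 18 px [139.4 136.5] rect 678.3 377.5 sz 20 3 ang 75.0 z 0.0659
bodmod 86 px [142.9 151.1] rect 631.6 369.7 sz 27 68 ang 46.6 z 0.0654
bodmod 42 px [128.8 145.5] rect 645.5 412.8 sz 21 30 ang 60.9 z 0.0658
bodmod 297 px [174.5 158.2] rect 609.8 266.5 sz 91 51 ang 23.7 z 0.0563
bodmod 317 px [135.6 190. ] rect 501.3 393.2 sz 51 90 ang 78.5 z 0.0564
bodmod 309 px [184.6 201.3] rect 461.9 229.0 sz 51 90 ang 79.6 z 0.0563
findum 106 px [248.7 152.5] rect 610.1 12.0 sz 24 47 ang 84.1 z 0.0956
findum 105 px [272.1 154.2] rect 601.6 -63.4 sz 24 45 ang 84.0 z 0.0962
plate 839 px [257.4 151.8] rect 617.2 11.7 sz 233 105 ang 84.2 z 0.0519
bed 4397 px [258.1 179.7] rect 556.1 -24.1 sz 326 231 ang 84.0 z 0.0209
gear 440 px [295.8 174.5] rect 542.9 -141.6 sz 66 89 ang 84.1 z 0.072
knob 113 px [297.9 168.6] rect 543.2 -141.4 sz 17 59 ang 70.4 z 0.1431
tray 534 px [384.8 185.2] rect 505.3 -430.7 sz 152 232 ang 87.2 z 0.0331
tray 133 px [348.9 232.8] rect 358.1 -315.9 sz 41 59 ang 89.6 z 0.0363
meter 61 px [368.4 218.3] rect 400.0 -382.8 sz 65 16 ang 87.1 z 0.0333
meter 1260 px [345.3 243.4] rect 316.2 -298.2 sz 160 80 ang 31.6 z 0.0367
meter 154 px [309.3 225.5] rect 376.1 -183.8 sz 25 67 ang 11.9 z 0.0241
scr 280 px [298.9 227.6] rect 365.1 -119.5 sz 26 197 ang 10.2 z 0.0229
scr 83 px [326.6 231.7] rect 351.9 -237.0 sz 22 55 ang 89.7 z 0.034
```

View pics/crop0.png

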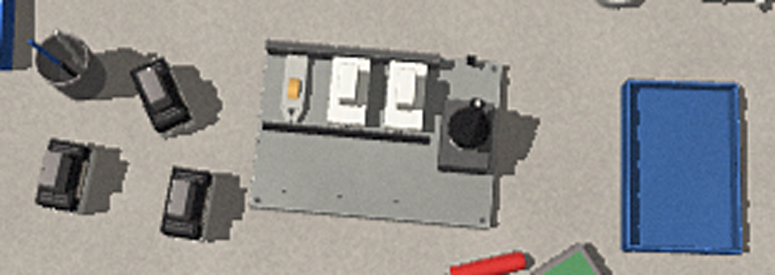

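Depth agrees with the given sizes: dummy spacing is 75.9 mm, the fins are 46x24 and the bed is 326x231. From the two dummies I get a dock yaw of about -6.3° and seats 0, 1 and 2 near (602,-63.5), (610,12) and (618,88). Now a helper for tool-axis increments.

```bash
cat >> h.py <<'E'
def way(pts):
    """pts: list of (gx,gy,gz mm, jaw deg or None): prints tool-axis increments from current pose"""
    s,Rm=st(); p=s['position']; g=p+0.159*Rm[:,1]
    phi0=np.degrees(np.arctan2(Rm[1,2],Rm[0,2]))
    print('clk %.2f'%s['clock'],'grasp',(g*1000).round(1),'jaw %.1f'%phi0,'j7 %.2f'%s['joints'][6],'w %.3f'%s['width'],'F',np.round(s['force'],1),'down',Rm[:,1].round(3))
    for q in pts:
        dl=0 if q[3] is None else (q[3]-phi0+90)%180-90
        t=np.array(q[:3])/1000-np.array([0,0,-0.159])
        inc=Rm.T@(t-p)
        print(q,'-> x %.4f y %.4f z %.4f spin %.3f'%(*inc,-np.radians(dl)))
C0=np.array([605.85,-25.7]); U=np.array([.9945,-.1045]); V=np.array([.1045,.9945])
def dk(x,y): # dock coords mm, x relative to seat
    return tuple(np.round(C0+U*x+V*y,1))
E
python3 - <<'E'
from h import *
a=dk(0,-38)
way([(*a,240,-6),(*a,185,-6),(*a,82,-6)])
E
```

```text
clk 0.10 grasp [ 139.1 -608.9  245.1] jaw -77.1 j7 -0.08 w 1.003 F [0.4 0.9 0. ] down [-0.     0.001 -1.   ]
(np.float64(601.9), np.float64(-63.5), 240, -6) -> x -0.5726 y 0.0055 z -0.4288 spin -1.241
(np.float64(601.9), np.float64(-63.5), 185, -6) -> x -0.5726 y 0.0605 z -0.4287 spin -1.241
(np.float64(601.9), np.float64(-63.5), 82, -6) -> x -0.5726 y 0.1635 z -0.4286 spin -1.241
```

play_rows(increments=[{"x": -0.5726,"y": 0.005,"z": -0.4288,"spin": -1.241,"jaw": 1},{"x": -0.5726,"y": 0.005,"z": -0.4288,"spin": -1.241,"jaw": 1},{"x": -0.5726,"y": 0.005,"z": -0.4288,"spin": -1.241,"jaw": 1},{"x": -0.5726,"y": 0.005,"z": -0.4288,"spin": -1.241,"jaw": 1},{"x": -0.5726,"y": 0.005,"z": -0.4288,"spin": -1.241,"jaw": 1},{"x": -0.5726,"y": 0.005,"z": -0.4288,"spin": -1.241,"jaw": 1},{"x": -0.5726,"y": 0.005,"z": -0.4288,"spin": -1.241,"jaw": 1},{"x": -0.5726,"y": 0.005,"z": -0.4288,"spin": -1.241,"jaw": 1},{"x": -0.5726,"y": 0.005,"z": -0.4288,"spin": -1.241,"jaw": 1},{"x": -0.5726,"y": 0.005,"z": -0.4288,"spin": -1.241,"jaw": 1},{"x": -0.5726,"y": 0.005,"z": -0.4288,"spin": -1.241,"jaw": 1},{"x": -0.5726,"y": 0.005,"z": -0.4288,"spin": -1.241,"jaw": 1}])

```text
clock: 1.6
position: [0.6034, -0.0595, 0.3991]
ee_rot: [-1.158, 1.285, -1.28]
force: [-0.4, -0.5, -0.5]
width: 1.001
```

play_rows(increments=[{"jaw": 1}])

```text
schema error: expected keys x, y, z, spin, jaw
```

```bash
python3 - <<'E'
from h import *
a=dk(0,-38)
way([(*a,185,-6),(*a,82,-6)])
snap('side','s1.png')
E
```

```text
clk 1.60 grasp [603.3 -59.  240.1] jaw -5.8 j7 -0.29 w 1.001 F [-0.4 -0.5 -0.5] down [-0.001  0.003 -1.   ]
(np.float64(601.9), np.float64(-63.5), 185, -6) -> x 0.0043 y 0.0551 z -0.0010 spin 0.004
(np.float64(601.9), np.float64(-63.5), 82, -6) -> x 0.0046 y 0.1581 z -0.0009 spin 0.004
```

View pics/s1.png

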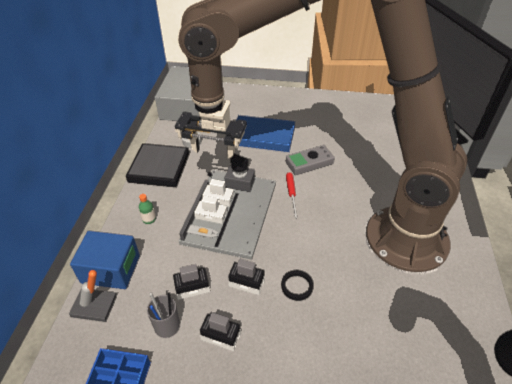

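The side view shows the gripper above dummy0, with its body long in the jaw direction and clear of the knob. I'll descend and grip.

play_rows(increments=[{"x": 0.0045,"y": 0.05,"z": -0.001,"spin": 0.004,"jaw": 1},{"x": 0.0045,"y": 0.1,"z": -0.001,"spin": 0.004,"jaw": 1},{"x": 0.0045,"y": 0.14,"z": -0.001,"spin": 0.004,"jaw": 1},{"x": 0.0045,"y": 0.158,"z": -0.001,"spin": 0.004,"jaw": 1},{"x": 0.0045,"y": 0.158,"z": -0.001,"spin": 0.004,"jaw": 1},{"x": 0.0045,"y": 0.158,"z": -0.001,"spin": 0.004,"jaw": -1},{"x": 0.0045,"y": 0.158,"z": -0.001,"spin": 0.004,"jaw": -1},{"x": 0.0045,"y": 0.158,"z": -0.001,"spin": 0.004,"jaw": -1},{"x": 0.0045,"y": 0.158,"z": -0.001,"spin": 0.004,"jaw": -1},{"x": 0.0045,"y": 0.158,"z": -0.001,"spin": 0.004,"jaw": -1},{"x": 0.0045,"y": 0.158,"z": -0.001,"spin": 0.004,"jaw": -1}], force=40)

```text
clock: 3.02
position: [0.6031, -0.061, 0.2411]
ee_rot: [-1.155, 1.287, -1.281]
force: [-0.0, -0.3, 1.3]
width: 0.499
```

```bash
python3 - <<'E'
from h import *
a=dk(0,-38);b=dk(-125,-38)
way([(*a,82,-6),(*a,83,-6),(*b,83,-6),(*b,200,-6)])
E
```

```text
clk 3.02 grasp [603.2 -60.2  82.1] jaw -5.9 j7 -0.37 w 0.499 F [-0.  -0.3  1.3] down [ 0.     0.005 -1.   ]
(np.float64(601.9), np.float64(-63.5), 82, -6) -> x 0.0026 y 0.0001 z -0.0009 spin 0.002
(np.float64(601.9), np.float64(-63.5), 83, -6) -> x 0.0026 y -0.0009 z -0.0009 spin 0.002
(np.float64(477.6), np.float64(-50.4), 83, -6) -> x 0.0023 y -0.0009 z -0.1259 spin 0.002
(np.float64(477.6), np.float64(-50.4), 200, -6) -> x 0.0017 y -0.1179 z -0.1259 spin 0.002
```

play_rows(increments=[{"x": 0,"y": -0.001,"z": -0.015,"spin": 0,"jaw": -1},{"x": 0,"y": -0.001,"z": -0.035,"spin": 0,"jaw": -1},{"x": 0,"y": -0.001,"z": -0.06,"spin": 0,"jaw": -1},{"x": 0,"y": -0.001,"z": -0.09,"spin": 0,"jaw": -1},{"x": 0,"y": -0.001,"z": -0.118,"spin": 0,"jaw": -1},{"x": 0,"y": -0.001,"z": -0.125,"spin": 0,"jaw": -1},{"x": 0,"y": -0.001,"z": -0.125,"spin": 0,"jaw": -1}])

```text
clock: 3.9
position: [0.4788, -0.0483, 0.2421]
ee_rot: [-1.155, 1.287, -1.281]
force: [1.3, -0.4, -3.9]
width: 0.494
```

```bash
python3 - <<'E'
from h import *
way([(507,-395.7,230,-3),(507,-395.7,80,-3),(503.6,-465.7,230,-3),(503.6,-465.7,70,-3)])
snap('side','s2.png')
E
```

```text
clk 3.90 grasp [478.9 -47.5  83.1] jaw -5.9 j7 -0.42 w 0.494 F [ 1.3 -0.4 -3.9] down [ 0.001  0.005 -1.   ]
(507, -395.7, 230, -3) -> x 0.3420 y -0.1485 z 0.0637 spin -0.050
(507, -395.7, 80, -3) -> x 0.3427 y 0.0015 z 0.0637 spin -0.050
(503.6, -465.7, 230, -3) -> x 0.4120 y -0.1488 z 0.0675 spin -0.050
(503.6, -465.7, 70, -3) -> x 0.4128 y 0.0112 z 0.0675 spin -0.050
```

View pics/s2.png

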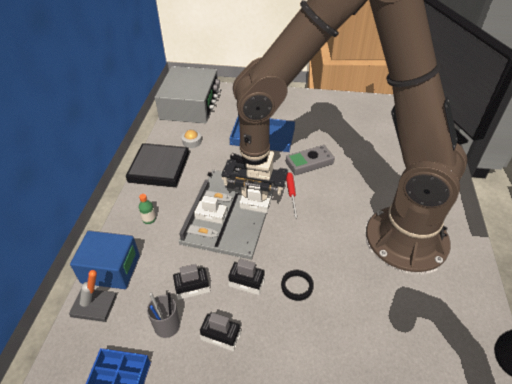

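Dummy0 is off the rail and held over the apron. I'll carry it to the tray's far slot.

play_rows(increments=[{"x": 0,"y": -0.06,"z": 0,"spin": 0,"jaw": -1},{"x": 0,"y": -0.12,"z": 0,"spin": 0,"jaw": -1},{"x": 0.03,"y": -0.15,"z": 0.005,"spin": 0,"jaw": -1},{"x": 0.413,"y": -0.15,"z": 0.067,"spin": -0.05,"jaw": -1},{"x": 0.413,"y": -0.15,"z": 0.067,"spin": -0.05,"jaw": -1},{"x": 0.413,"y": -0.15,"z": 0.067,"spin": -0.05,"jaw": -1},{"x": 0.413,"y": -0.15,"z": 0.067,"spin": -0.05,"jaw": -1},{"x": 0.413,"y": -0.15,"z": 0.067,"spin": -0.05,"jaw": -1},{"x": 0.413,"y": -0.15,"z": 0.067,"spin": -0.05,"jaw": -1},{"x": 0.413,"y": -0.15,"z": 0.067,"spin": -0.05,"jaw": -1},{"x": 0.413,"y": -0.15,"z": 0.067,"spin": -0.05,"jaw": -1}])

```text
clock: 5.32
position: [0.5035, -0.4677, 0.3892]
ee_rot: [-1.178, 1.252, -1.245]
force: [-0.3, 0.4, -3.6]
width: 0.497
```

```bash
python3 - <<'E'
from h import *
way([(503.6,-465.7,80,-3),(503.6,-465.7,70,-3)])
snap('side','s3.png')
E
```

```text
clk 5.33 grasp [ 503.6 -466.8  230.2] jaw -3.1 j7 0.46 w 0.497 F [-0.3  0.4 -3.6] down [ 0.001  0.006 -1.   ]
(503.6, -465.7, 80, -3) -> x -0.0011 y 0.1502 z -0.0001 spin -0.002
(503.6, -465.7, 70, -3) -> x -0.0011 y 0.1602 z -0.0001 spin -0.002
```

View pics/s3.png

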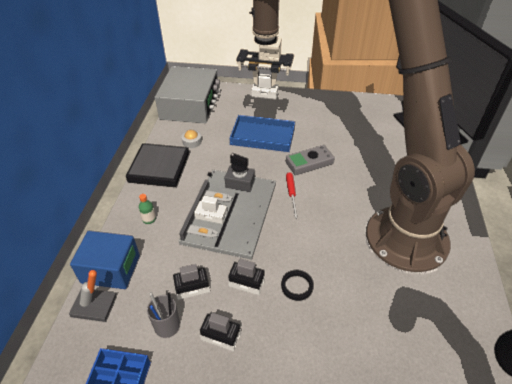

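play_rows(increments=[{"x": 0,"y": 0.06,"z": 0,"spin": 0,"jaw": -1},{"x": 0,"y": 0.12,"z": 0,"spin": 0,"jaw": -1},{"x": 0,"y": 0.15,"z": 0,"spin": 0,"jaw": -1},{"x": 0,"y": 0.161,"z": 0,"spin": 0,"jaw": -1},{"x": 0,"y": 0.161,"z": 0,"spin": 0,"jaw": -1},{"x": 0,"y": 0.161,"z": 0,"spin": 0,"jaw": 0.6},{"x": 0,"y": 0.161,"z": 0,"spin": 0,"jaw": 1},{"x": 0,"y": 0.161,"z": 0,"spin": 0,"jaw": 1},{"x": 0,"y": 0.1,"z": 0,"spin": 0,"jaw": 1},{"x": 0,"y": 0.04,"z": 0,"spin": 0,"jaw": 1},{"x": 0,"y": 0,"z": 0,"spin": 0,"jaw": 1}])

```text
clock: 6.75
position: [0.5043, -0.4661, 0.3935]
ee_rot: [-1.177, 1.247, -1.247]
force: [0.7, -0.3, -0.1]
width: 0.999
```

```bash
python3 - <<'E'
from h import *
a=dk(0,38)
way([(*a,210,-6),(*a,82,-6)])
E
```

```text
clk 6.75 grasp [ 505.  -465.4  234.5] jaw -3.0 j7 0.46 w 0.999 F [ 0.7 -0.3 -0.1] down [ 0.005  0.004 -1.   ]
(np.float64(609.8), np.float64(12.1), 210, -6) -> x -0.4829 y 0.0269 z 0.0802 spin 0.052
(np.float64(609.8), np.float64(12.1), 82, -6) -> x -0.4824 y 0.1549 z 0.0796 spin 0.052
```

play_rows(increments=[{"x": -0.4825,"y": 0.02,"z": 0.08,"spin": 0.052,"jaw": 1},{"x": -0.4825,"y": 0.02,"z": 0.08,"spin": 0.052,"jaw": 1},{"x": -0.4825,"y": 0.02,"z": 0.08,"spin": 0.052,"jaw": 1},{"x": -0.4825,"y": 0.02,"z": 0.08,"spin": 0.052,"jaw": 1},{"x": -0.4825,"y": 0.02,"z": 0.08,"spin": 0.052,"jaw": 1},{"x": -0.4825,"y": 0.02,"z": 0.08,"spin": 0.052,"jaw": 1},{"x": -0.4825,"y": 0.02,"z": 0.08,"spin": 0.052,"jaw": 1},{"x": -0.4825,"y": 0.02,"z": 0.08,"spin": 0.052,"jaw": 1},{"x": -0.4825,"y": 0.02,"z": 0.08,"spin": 0.052,"jaw": 1},{"x": -0.4825,"y": 0.07,"z": 0.08,"spin": 0.052,"jaw": 1}])

```text
clock: 8.0
position: [0.6115, 0.0124, 0.3292]
ee_rot: [-1.145, 1.278, -1.287]
force: [0.9, -1.2, -1.1]
width: 1.003
```

```bash
python3 - <<'E'
from h import *
a=dk(0,38)
way([(*a,82,-6)])
im,d,K,T=snap('top'); cv2.imwrite('pics/t4.png',cv2.resize(im[60:240,120:430],None,fx=2.5,fy=2.5))
E
```

```text
clk 8.00 grasp [613.6  13.1 170.2] jaw -6.0 j7 -0.44 w 1.003 F [ 0.9 -1.2 -1.1] down [ 0.013  0.004 -1.   ]
(np.float64(609.8), np.float64(12.1), 82, -6) -> x 0.0010 y 0.0882 z -0.0028 spin 0.001
```

View pics/t4.png

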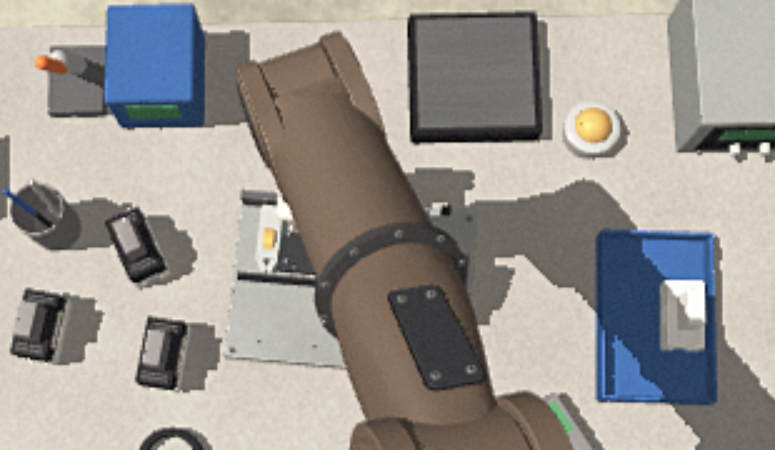

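The top view shows dummy0 lying in the tray at about (683,315) in the crop. Next I grip dummy1.

play_rows(increments=[{"x": 0.001,"y": 0.05,"z": -0.003,"spin": 0,"jaw": 1},{"x": 0.001,"y": 0.08,"z": -0.003,"spin": 0,"jaw": 1},{"x": 0.001,"y": 0.088,"z": -0.003,"spin": 0,"jaw": 1},{"x": 0.001,"y": 0.088,"z": -0.003,"spin": 0,"jaw": 0},{"x": 0.001,"y": 0.088,"z": -0.003,"spin": 0,"jaw": -1},{"x": 0.001,"y": 0.088,"z": -0.003,"spin": 0,"jaw": -1},{"x": 0.001,"y": 0.088,"z": -0.003,"spin": 0,"jaw": -1},{"x": 0.001,"y": 0.088,"z": -0.003,"spin": 0,"jaw": -1},{"x": 0.001,"y": 0.088,"z": -0.003,"spin": 0,"jaw": -1}], force=40)

```text
clock: 9.18
position: [0.6061, 0.0104, 0.233]
ee_rot: [-1.154, 1.286, -1.284]
force: [2.8, 0.4, 4.3]
width: 0.499
```

play_rows(increments=[{"x": 0,"y": -0.001,"z": -0.015,"spin": 0,"jaw": -1},{"x": 0,"y": -0.001,"z": -0.035,"spin": 0,"jaw": -1},{"x": 0,"y": -0.001,"z": -0.06,"spin": 0,"jaw": -1},{"x": 0,"y": -0.001,"z": -0.09,"spin": 0,"jaw": -1},{"x": 0,"y": -0.001,"z": -0.118,"spin": 0,"jaw": -1},{"x": 0,"y": -0.001,"z": -0.125,"spin": 0,"jaw": -1},{"x": 0,"y": -0.001,"z": -0.125,"spin": 0,"jaw": -1}])

```text
clock: 10.05
position: [0.4814, 0.0235, 0.2336]
ee_rot: [-1.155, 1.286, -1.284]
force: [-0.6, -0.4, -3.1]
width: 0.498
```

```bash
python3 - <<'E'
from h import *
way([(507,-395.7,240,-3),(507,-395.7,70,-3)])
im,d,K,T=snap('side','s5.png'); 
E
```

```text
clk 10.05 grasp [481.6  23.9  74.6] jaw -6.0 j7 -0.57 w 0.498 F [-0.6 -0.4 -3.1] down [ 0.001  0.003 -1.   ]
(507, -395.7, 240, -3) -> x 0.4137 y -0.1666 z 0.0695 spin -0.052
(507, -395.7, 70, -3) -> x 0.4142 y 0.0034 z 0.0693 spin -0.052
```

View pics/s5.png

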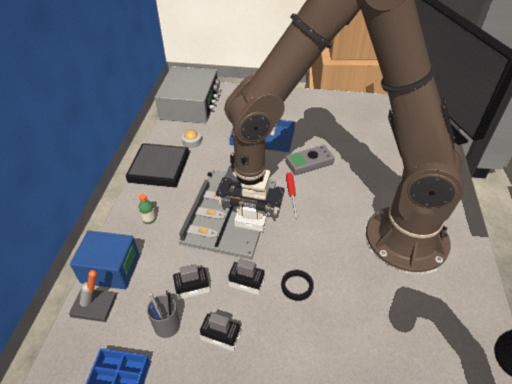

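Dummy1 is off and held, with grasp about 55 mm above its underside (7 mm lower than planned). On to the tray's near slot.

play_rows(increments=[{"x": 0,"y": -0.06,"z": 0,"spin": 0,"jaw": -1},{"x": 0,"y": -0.12,"z": 0,"spin": 0,"jaw": -1},{"x": 0.03,"y": -0.166,"z": 0.005,"spin": 0,"jaw": -1},{"x": 0.414,"y": -0.166,"z": 0.069,"spin": -0.05,"jaw": -1},{"x": 0.414,"y": -0.166,"z": 0.069,"spin": -0.05,"jaw": -1},{"x": 0.414,"y": -0.166,"z": 0.069,"spin": -0.05,"jaw": -1},{"x": 0.414,"y": -0.166,"z": 0.069,"spin": -0.05,"jaw": -1},{"x": 0.414,"y": -0.166,"z": 0.069,"spin": -0.05,"jaw": -1},{"x": 0.414,"y": -0.166,"z": 0.069,"spin": -0.05,"jaw": -1},{"x": 0.414,"y": -0.166,"z": 0.069,"spin": -0.05,"jaw": -1},{"x": 0.414,"y": -0.166,"z": 0.069,"spin": -0.05,"jaw": -1},{"x": 0.414,"y": -0.166,"z": 0.069,"spin": -0.05,"jaw": -1}])

```text
clock: 11.6
position: [0.5077, -0.3942, 0.3983]
ee_rot: [-1.179, 1.249, -1.245]
force: [-0.2, -0.4, -3.9]
width: 0.497
```

```bash
python3 - <<'E'
from h import *
way([(507,-395.7,72,-3),(507,-395.7,62,-3)])
E
```

```text
clk 11.60 grasp [ 508.  -393.5  239.3] jaw -3.0 j7 0.38 w 0.497 F [-0.2 -0.4 -3.9] down [ 0.002  0.005 -1.   ]
(507, -395.7, 72, -3) -> x 0.0023 y 0.1673 z -0.0009 spin -0.000
(507, -395.7, 62, -3) -> x 0.0024 y 0.1773 z -0.0009 spin -0.000
```

play_rows(increments=[{"x": 0.002,"y": 0.06,"z": 0,"spin": 0,"jaw": -1},{"x": 0.002,"y": 0.12,"z": 0,"spin": 0,"jaw": -1},{"x": 0.002,"y": 0.16,"z": 0,"spin": 0,"jaw": -1},{"x": 0.002,"y": 0.176,"z": 0,"spin": 0,"jaw": -1},{"x": 0.002,"y": 0.176,"z": 0,"spin": 0,"jaw": -1},{"x": 0.002,"y": 0.176,"z": 0,"spin": 0,"jaw": 0.6},{"x": 0.002,"y": 0.176,"z": 0,"spin": 0,"jaw": 1},{"x": 0.002,"y": 0.176,"z": 0,"spin": 0,"jaw": 1},{"x": 0.002,"y": 0.12,"z": 0,"spin": 0,"jaw": 1},{"x": 0.002,"y": 0.06,"z": 0,"spin": 0,"jaw": 1},{"x": 0.002,"y": 0,"z": 0,"spin": 0,"jaw": 1},{"x": 0.002,"y": 0,"z": 0,"spin": 0,"jaw": 1}])

```text
clock: 13.1
position: [0.5087, -0.3966, 0.4047]
ee_rot: [-1.176, 1.239, -1.254]
force: [0.1, 0.3, -0.1]
width: 0.997
```

```bash
cat >> h.py <<'E'
def blobs(W,d,lo,hi,roi,name,minn=15):
    Z=W[...,2]; m=np.zeros(Z.shape,np.uint8); r0,r1,c0,c1=roi
    m[r0:r1,c0:c1]=((Z>lo)&(Z<hi)&(d>0))[r0:r1,c0:c1]
    n,l,s,c=cv2.connectedComponentsWithStats(m)
    for i in range(1,n):
        if s[i,4]<minn: continue
        p=W[l==i]; (cx,cy),(a,b),ang=cv2.minAreaRect((p[:,:2]*1000).astype(np.float32))
        print(name,s[i,4],'px',c[i].round(1),'rect',round(cx,1),round(cy,1),'sz',round(a),round(b),'ang',round(ang,1),'z',np.median(p[:,2]).round(4))
E
python3 - <<'E'
from h import *
im,d,K,T=snap('top'); cv2.imwrite('pics/t6.png',cv2.resize(im[60:270,120:430],None,fx=2.5,fy=2.5))
W=world(d,K,T)
blobs(W,d,.085,.11,(130,225,120,215),'finmod')
blobs(W,d,.045,.085,(130,225,120,215),'bodmod',200)
blobs(W,d,.02,.05,(140,225,345,420),'tray')
blobs(W,d,.065,.09,(140,225,345,420),'dumfin')
way([(461.5,229,220,-10.5)])
E
```

```text
finmod 17 px [129.1 135.4] rect 674.2 405.4 sz 4 21 ang 34.9 z 0.0927
finmod 83 px [135.7 145.4] rect 644.2 384.2 sz 64 71 ang 32.7 z 0.0943
finmod 110 px [170.6 153.9] rect 609.3 266.7 sz 47 24 ang 24.1 z 0.0965
finmod 118 px [130.3 187. ] rect 501.8 394.4 sz 26 46 ang 80.8 z 0.0966
finmod 116 px [181.3 198.6] rect 461.7 229.2 sz 25 46 ang 79.9 z 0.0963
bodmod 294 px [174.5 158.2] rect 609.4 266.3 sz 91 51 ang 23.5 z 0.0567
bodmod 310 px [135.5 189.9] rect 501.5 394.6 sz 51 90 ang 77.7 z 0.0566
bodmod 311 px [184.7 201.3] rect 461.5 228.9 sz 52 90 ang 79.4 z 0.0566
tray 269 px [368.2 186.3] rect 505.5 -410.3 sz 114 231 ang 88.0 z 0.0335
tray 291 px [369.3 185.5] rect 509.2 -391.6 sz 52 91 ang 89.1 z 0.0356
tray 39 px [386.6 177.4] rect 529.0 -445.5 sz 8 43 ang 83.1 z 0.0328
dumfin 123 px [374.3 182. ] rect 508.5 -391.2 sz 23 46 ang 86.4 z 0.0796
clk 13.15 grasp [ 509.1 -396.1  242.5] jaw -3.0 j7 0.39 w 0.998 F [-0.5  0.5 -0.7] down [ 0.007  0.001 -1.   ]
(461.5, 229, 220, -10.5) -> x -0.6220 y 0.0230 z -0.0797 spin 0.130
```

View pics/t6.png

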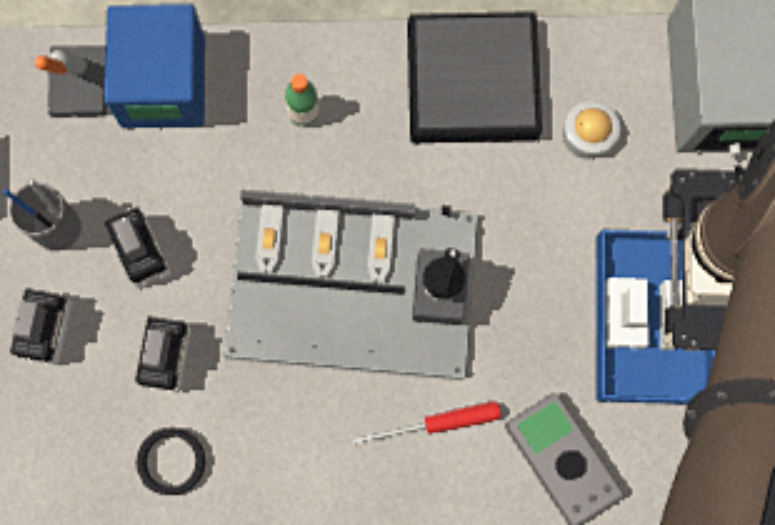

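Both dummies are in the tray, with their plates at about (628,312) and (685,310) in the crop. All three rails are free and the modules haven't moved. Now to module C at (461,229).

play_rows(increments=[{"x": -0.622,"y": 0.023,"z": -0.08,"spin": 0.13,"jaw": 1},{"x": -0.622,"y": 0.023,"z": -0.08,"spin": 0.13,"jaw": 1},{"x": -0.622,"y": 0.023,"z": -0.08,"spin": 0.13,"jaw": 1},{"x": -0.622,"y": 0.023,"z": -0.08,"spin": 0.13,"jaw": 1},{"x": -0.622,"y": 0.023,"z": -0.08,"spin": 0.13,"jaw": 1},{"x": -0.622,"y": 0.023,"z": -0.08,"spin": 0.13,"jaw": 1},{"x": -0.622,"y": 0.023,"z": -0.08,"spin": 0.13,"jaw": 1},{"x": -0.622,"y": 0.023,"z": -0.08,"spin": 0.13,"jaw": 1},{"x": -0.622,"y": 0.023,"z": -0.08,"spin": 0.13,"jaw": 1},{"x": -0.622,"y": 0.023,"z": -0.08,"spin": 0.13,"jaw": 1},{"x": -0.622,"y": 0.023,"z": -0.08,"spin": 0.13,"jaw": 1},{"x": -0.622,"y": 0.023,"z": -0.08,"spin": 0.13,"jaw": 1}])

```text
clock: 14.65
position: [0.4609, 0.2286, 0.3779]
ee_rot: [-1.113, 1.338, -1.344]
force: [0.7, 0.0, 1.2]
width: 1.002
```

```bash
python3 - <<'E'
from h import *
way([(461.5,229,80,-10.5)])
im,d,K,T=snap('side','s7.png')
c=arm.get_calibration('top');K=np.array(c['mtx']);T=np.array(c['cam_to_world'])
for u,v in((227.6,156),(249.6,157.2),(272.4,159.2)): print((ray(u,v,.0385,K,T)*1000).round(1))
print(dk(0,114),dk(0,38),dk(0,-38))
E
```

```text
clk 14.65 grasp [461.8 228.6 218.9] jaw -10.4 j7 -0.96 w 1.002 F [0.7 0.  1.2] down [ 0.005 -0.    -1.   ]
(461.5, 229, 80, -10.5) -> x -0.0004 y 0.1389 z -0.0002 spin 0.001
[613.1  85.5  38.5]
[607.6  11.1  38.5]
[599.3 -65.6  38.5]
(np.float64(617.8), np.float64(87.7)) (np.float64(609.8), np.float64(12.1)) (np.float64(601.9), np.float64(-63.5))
```

View pics/s7.png

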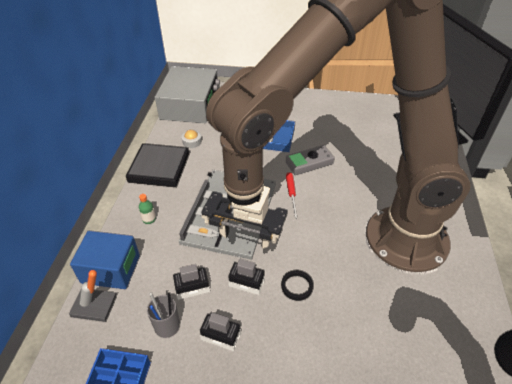

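play_rows(increments=[{"x": 0,"y": 0.05,"z": 0,"spin": 0,"jaw": 1},{"x": 0,"y": 0.1,"z": 0,"spin": 0,"jaw": 1},{"x": 0,"y": 0.13,"z": 0,"spin": 0,"jaw": 1},{"x": 0,"y": 0.14,"z": 0,"spin": 0,"jaw": 1},{"x": 0,"y": 0.14,"z": 0,"spin": 0,"jaw": 0},{"x": 0,"y": 0.14,"z": 0,"spin": 0,"jaw": -1},{"x": 0,"y": 0.14,"z": 0,"spin": 0,"jaw": -1},{"x": 0,"y": 0.14,"z": 0,"spin": 0,"jaw": -1},{"x": 0,"y": 0.14,"z": 0,"spin": 0,"jaw": -1},{"x": 0,"y": 0.14,"z": 0,"spin": 0,"jaw": -1}], force=40)

```text
clock: 15.95
position: [0.4621, 0.2278, 0.2384]
ee_rot: [-1.112, 1.339, -1.346]
force: [-1.0, -0.5, 5.5]
width: 0.497
```

```bash
python3 - <<'E'
from h import *
a=dk(-115,-38)
way([(461.5,229,200,-10.5),(*a,200,-6.2),(*a,120,-6.2)])
E
```

```text
clk 15.95 grasp [463.  227.7  79.4] jaw -10.5 j7 -1.10 w 0.497 F [-1.  -0.5  5.5] down [ 0.006 -0.    -1.   ]
(461.5, 229, 200, -10.5) -> x -0.0012 y -0.1206 z -0.0001 spin -0.001
(np.float64(487.5), np.float64(-51.5), 200, -6.2) -> x 0.2698 y -0.1204 z 0.0768 spin -0.076
(np.float64(487.5), np.float64(-51.5), 120, -6.2) -> x 0.2698 y -0.0404 z 0.0764 spin -0.076
```

play_rows(increments=[{"x": 0,"y": -0.05,"z": 0,"spin": 0,"jaw": -1},{"x": 0.01,"y": -0.1,"z": 0.002,"spin": 0,"jaw": -1},{"x": 0.27,"y": -0.12,"z": 0.077,"spin": -0.076,"jaw": -1},{"x": 0.27,"y": -0.12,"z": 0.077,"spin": -0.076,"jaw": -1},{"x": 0.27,"y": -0.12,"z": 0.077,"spin": -0.076,"jaw": -1},{"x": 0.27,"y": -0.12,"z": 0.077,"spin": -0.076,"jaw": -1},{"x": 0.27,"y": -0.12,"z": 0.077,"spin": -0.076,"jaw": -1},{"x": 0.27,"y": -0.12,"z": 0.077,"spin": -0.076,"jaw": -1},{"x": 0.27,"y": -0.09,"z": 0.077,"spin": -0.076,"jaw": -1},{"x": 0.27,"y": -0.05,"z": 0.077,"spin": -0.076,"jaw": -1},{"x": 0.27,"y": -0.05,"z": 0.077,"spin": -0.076,"jaw": -1}])

```text
clock: 17.32
position: [0.4864, -0.0506, 0.2862]
ee_rot: [-1.157, 1.288, -1.286]
force: [-1.1, 0.2, -4.0]
width: 0.496
```

```bash
python3 - <<'E'
from h import *
a=dk(-115,-38)
way([(*a,101,-6.2)])
im,d,K,T=snap('side','s8.png')
E
```

```text
clk 17.32 grasp [486.3 -50.5 127.2] jaw -6.1 j7 -0.37 w 0.496 F [-1.1  0.2 -4. ] down [-0.001  0.001 -1.   ]
(np.float64(487.5), np.float64(-51.5), 101, -6.2) -> x 0.0008 y 0.0262 z 0.0012 spin 0.002
```

View pics/s8.png

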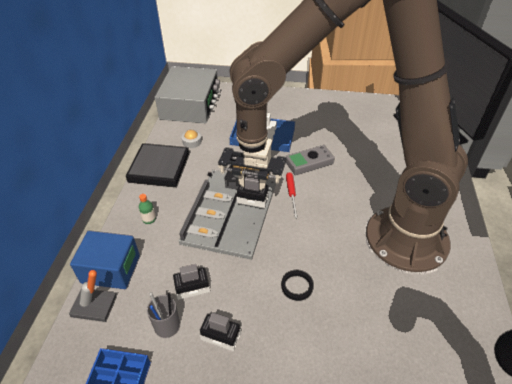

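play_rows(increments=[{"x": 0.001,"y": 0.015,"z": 0.001,"spin": 0.002,"jaw": -1},{"x": 0.001,"y": 0.024,"z": 0.001,"spin": 0.002,"jaw": -1},{"x": 0.001,"y": 0.026,"z": 0.001,"spin": 0.002,"jaw": -1},{"x": 0.001,"y": 0.026,"z": 0.001,"spin": 0.002,"jaw": -1},{"x": 0.001,"y": 0.026,"z": 0.001,"spin": 0.002,"jaw": -1}])

```text
clock: 18.0
position: [0.4886, -0.0517, 0.2624]
ee_rot: [-1.153, 1.286, -1.289]
force: [0.8, 1.2, -4.9]
width: 0.499
```

```bash
python3 - <<'E'
from h import *
way([(*dk(-30,-38),101,-6.2),(*dk(0,-38),101,-6.2),(*dk(1,-38),101,-6.2)])
E
```

```text
clk 18.00 grasp [489.  -51.6 103.4] jaw -6.2 j7 -0.40 w 0.499 F [ 0.8  1.2 -4.9] down [ 0.003  0.001 -1.   ]
(np.float64(572.0), np.float64(-60.4), 101, -6.2) -> x -0.0003 y 0.0026 z 0.0839 spin 0.000
(np.float64(601.9), np.float64(-63.5), 101, -6.2) -> x -0.0005 y 0.0027 z 0.1139 spin 0.000
(np.float64(602.9), np.float64(-63.6), 101, -6.2) -> x -0.0005 y 0.0027 z 0.1149 spin 0.000
```

play_rows(increments=[{"x": 0,"y": 0.002,"z": 0.015,"spin": 0,"jaw": -1},{"x": 0,"y": 0.002,"z": 0.03,"spin": 0,"jaw": -1},{"x": 0,"y": 0.002,"z": 0.045,"spin": 0,"jaw": -1},{"x": 0,"y": 0.002,"z": 0.06,"spin": 0,"jaw": -1},{"x": 0,"y": 0.002,"z": 0.075,"spin": 0,"jaw": -1},{"x": 0,"y": 0.002,"z": 0.09,"spin": 0,"jaw": -1},{"x": 0,"y": 0.002,"z": 0.09,"spin": 0,"jaw": -1}])

```text
clock: 18.88
position: [0.5796, -0.0618, 0.2608]
ee_rot: [-1.152, 1.285, -1.291]
force: [2.1, -3.0, -2.6]
width: 0.497
```

```bash
python3 - <<'E'
from h import *
way([(*dk(0,-38),101,-6.2),(*dk(1,-38),101,-6.2)])
E
```

```text
clk 18.88 grasp [580.4 -61.7 101.8] jaw -6.2 j7 -0.37 w 0.497 F [ 2.1 -3.  -2.6] down [ 0.005  0.    -1.   ]
(np.float64(601.9), np.float64(-63.5), 101, -6.2) -> x -0.0007 y 0.0009 z 0.0224 spin -0.000
(np.float64(602.9), np.float64(-63.6), 101, -6.2) -> x -0.0007 y 0.0009 z 0.0234 spin -0.000
```

play_rows(increments=[{"x": 0,"y": 0,"z": 0.01,"spin": 0,"jaw": -1},{"x": 0,"y": 0,"z": 0.018,"spin": 0,"jaw": -1},{"x": 0,"y": 0,"z": 0.024,"spin": 0,"jaw": -1},{"x": 0,"y": 0,"z": 0.026,"spin": 0,"jaw": -1},{"x": 0,"y": 0,"z": 0.026,"spin": 0,"jaw": -1},{"x": 0,"y": 0,"z": 0.026,"spin": 0,"jaw": -1}])

```text
clock: 19.62
position: [0.6042, -0.0644, 0.2602]
ee_rot: [-1.155, 1.288, -1.289]
force: [-5.9, -1.0, -2.6]
width: 0.497
```

```bash
python3 - <<'E'
from h import *
way([(*dk(0,-38),101,-6.2)])
im,d,K,T=snap('side'); cv2.imwrite('pics/s9.png',cv2.resize(im[140:270,160:300],None,fx=4,fy=4))
E
```

```text
clk 19.62 grasp [604.4 -64.4 101.2] jaw -6.2 j7 -0.36 w 0.497 F [-5.9 -1.  -2.6] down [ 0.001  0.    -1.   ]
(np.float64(601.9), np.float64(-63.5), 101, -6.2) -> x -0.0007 y 0.0002 z -0.0024 spin -0.000
```

View pics/s9.png

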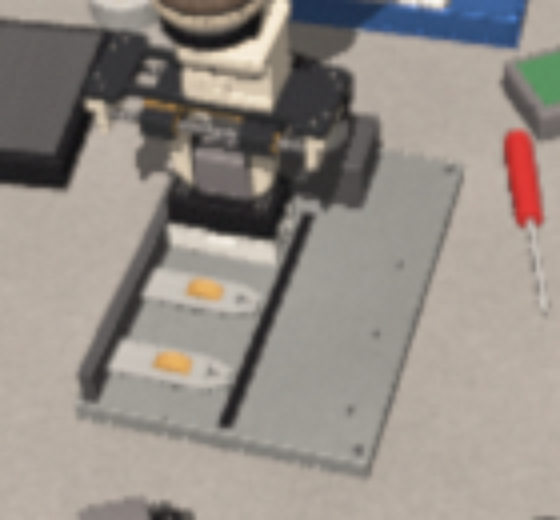

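The module stands against the end stop and the arm reads about 6 N back. I'll release, rise, and go towards module A.

play_rows(increments=[{"x": 0,"y": 0,"z": 0,"spin": 0,"jaw": -0.4},{"x": 0,"y": 0,"z": 0,"spin": 0,"jaw": 0.5},{"x": 0,"y": 0,"z": 0,"spin": 0,"jaw": 1},{"x": 0,"y": 0,"z": 0,"spin": 0,"jaw": 1},{"x": 0,"y": -0.05,"z": 0,"spin": 0,"jaw": 1},{"x": 0,"y": -0.1,"z": 0,"spin": 0,"jaw": 1},{"x": 0,"y": -0.12,"z": 0,"spin": 0,"jaw": 1},{"x": 0,"y": -0.12,"z": 0,"spin": 0,"jaw": 1}])

```text
clock: 20.68
position: [0.6046, -0.0642, 0.3822]
ee_rot: [-1.152, 1.285, -1.29]
force: [0.4, 0.4, -0.8]
width: 1.001
```

```bash
python3 - <<'E'
from h import *
im,d,K,T=snap('top','t10.png');W=world(d,K,T)
blobs(W,d,.085,.11,(130,225,120,215),'finmod')
way([(609.5,266.6,215,23.7)])
E
```

```text
finmod 19 px [129.2 135.5] rect 674.3 404.9 sz 8 22 ang 31.7 z 0.0934
finmod 62 px [138.6 145.7] rect 641.8 375.6 sz 50 71 ang 64.1 z 0.0947
finmod 28 px [125.9 143.2] rect 646.9 415.2 sz 17 28 ang 60.5 z 0.0919
finmod 110 px [170.6 153.9] rect 609.9 266.7 sz 46 24 ang 23.0 z 0.0959
finmod 118 px [130.3 187. ] rect 501.8 393.9 sz 25 47 ang 77.6 z 0.0967
clk 20.73 grasp [604.5 -64.4 221.6] jaw -6.2 j7 -0.30 w 1.000 F [-0.3 -1.1 -0. ] down [ 0.002  0.    -1.   ]
(609.5, 266.6, 215, 23.7) -> x -0.3296 y 0.0067 z -0.0304 spin -0.522
```

play_rows(increments=[{"x": -0.33,"y": 0.006,"z": -0.03,"spin": -0.522,"jaw": 1},{"x": -0.33,"y": 0.006,"z": -0.03,"spin": -0.522,"jaw": 1},{"x": -0.33,"y": 0.006,"z": -0.03,"spin": -0.522,"jaw": 1},{"x": -0.33,"y": 0.006,"z": -0.03,"spin": -0.522,"jaw": 1},{"x": -0.33,"y": 0.006,"z": -0.03,"spin": -0.522,"jaw": 1},{"x": -0.33,"y": 0.006,"z": -0.03,"spin": -0.522,"jaw": 1},{"x": -0.33,"y": 0.006,"z": -0.03,"spin": -0.522,"jaw": 1},{"x": -0.33,"y": 0.006,"z": -0.03,"spin": -0.522,"jaw": 1},{"x": -0.33,"y": 0.006,"z": -0.03,"spin": -0.522,"jaw": 1}])

```text
clock: 21.85
position: [0.6107, 0.2646, 0.3745]
ee_rot: [-1.375, 0.899, -0.904]
force: [0.6, -0.5, 0.1]
width: 0.999
```

```bash
python3 - <<'E'
from h import *
im,d,K,T=snap('top');W=world(d,K,T)
cv2.imwrite('pics/t11.png',cv2.resize(im[60:240,120:430],None,fx=2.5,fy=2.5))
blobs(W,d,.108,.125,(130,215,205,290),'homemod')
blobs(W,d,.07,.085,(130,215,205,290),'homebody')
way([(609.5,266.6,79.5,23.7)])
snap('side','s11.png')
E
```

```text
homemod 108 px [271.7 152.2] rect 604.0 -61.8 sz 24 46 ang 84.3 z 0.1163
homebody 279 px [271.4 156.3] rect 603.8 -62.0 sz 50 90 ang 84.2 z 0.0762
homebody 19 px [288.2 165. ] rect 569.0 -115.4 sz 6 37 ang 86.5 z 0.0726
clk 21.90 grasp [611.  264.8 215.6] jaw 23.5 j7 -0.36 w 1.000 F [-0.1 -0.2 -0.1] down [ 0.003 -0.001 -1.   ]
(609.5, 266.6, 79.5, 23.7) -> x -0.0023 y 0.1361 z -0.0006 spin -0.003
```

View pics/t11.png

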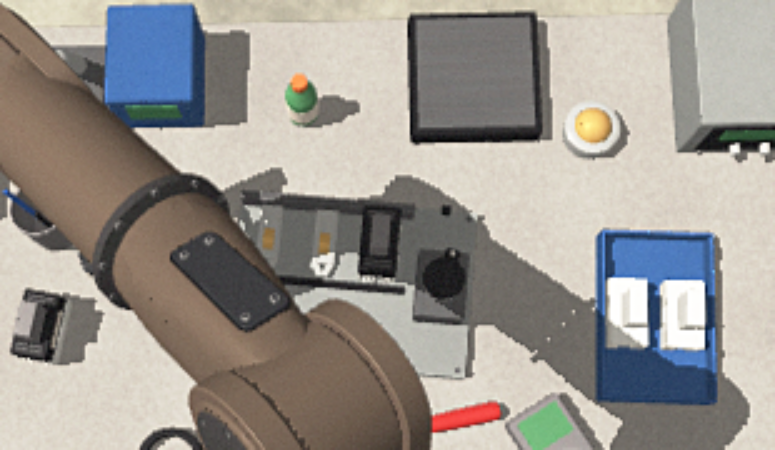

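View pics/s11.png

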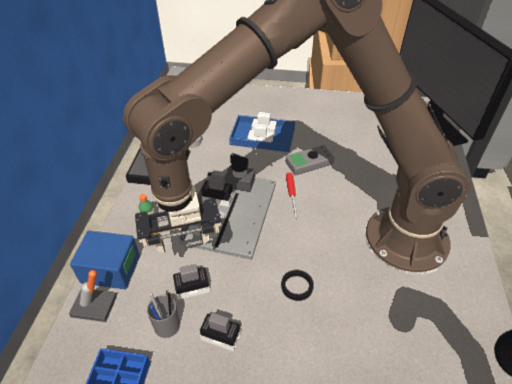

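The module on rail 0 measures (604,-62), within 3 mm of the seat. Now I grip module A.

play_rows(increments=[{"x": -0.002,"y": 0.05,"z": 0,"spin": 0,"jaw": 1},{"x": -0.002,"y": 0.1,"z": 0,"spin": 0,"jaw": 1},{"x": -0.002,"y": 0.128,"z": 0,"spin": 0,"jaw": 1},{"x": -0.002,"y": 0.136,"z": 0,"spin": 0,"jaw": 1},{"x": -0.002,"y": 0.136,"z": 0,"spin": 0,"jaw": 0},{"x": -0.002,"y": 0.136,"z": 0,"spin": 0,"jaw": -1},{"x": -0.002,"y": 0.136,"z": 0,"spin": 0,"jaw": -1},{"x": -0.002,"y": 0.136,"z": 0,"spin": 0,"jaw": -1},{"x": -0.002,"y": 0.136,"z": 0,"spin": 0,"jaw": -1},{"x": -0.002,"y": 0.136,"z": 0,"spin": 0,"jaw": -1}], force=40)

```text
clock: 23.2
position: [0.6101, 0.2671, 0.2391]
ee_rot: [-1.375, 0.899, -0.903]
force: [-0.4, -1.0, 3.4]
width: 0.498
```

```bash
python3 - <<'E'
from h import *
a=dk(-115,38)
way([(609.5,266.6,200,23.7),(*a,200,-6.2),(*a,125,-6.2)])
E
```

```text
clk 23.20 grasp [610.6 267.   80.1] jaw 23.6 j7 -0.44 w 0.498 F [-0.4 -1.   3.4] down [ 0.003 -0.    -1.   ]
(609.5, 266.6, 200, 23.7) -> x 0.0004 y -0.1199 z -0.0004 spin -0.002
(np.float64(495.5), np.float64(24.1), 200, -6.2) -> x 0.1770 y -0.1202 z -0.2019 spin 0.520
(np.float64(495.5), np.float64(24.1), 125, -6.2) -> x 0.1769 y -0.0452 z -0.2021 spin 0.520
```

play_rows(increments=[{"x": 0,"y": -0.05,"z": 0,"spin": 0,"jaw": -1},{"x": 0.01,"y": -0.1,"z": -0.01,"spin": 0,"jaw": -1},{"x": 0.177,"y": -0.12,"z": -0.202,"spin": 0.52,"jaw": -1},{"x": 0.177,"y": -0.12,"z": -0.202,"spin": 0.52,"jaw": -1},{"x": 0.177,"y": -0.12,"z": -0.202,"spin": 0.52,"jaw": -1},{"x": 0.177,"y": -0.12,"z": -0.202,"spin": 0.52,"jaw": -1},{"x": 0.177,"y": -0.12,"z": -0.202,"spin": 0.52,"jaw": -1},{"x": 0.177,"y": -0.12,"z": -0.202,"spin": 0.52,"jaw": -1},{"x": 0.177,"y": -0.09,"z": -0.202,"spin": 0.52,"jaw": -1},{"x": 0.177,"y": -0.045,"z": -0.202,"spin": 0.52,"jaw": -1},{"x": 0.177,"y": -0.045,"z": -0.202,"spin": 0.52,"jaw": -1},{"x": 0.177,"y": -0.045,"z": -0.202,"spin": 0.52,"jaw": -1}])

```text
clock: 24.7
position: [0.4964, 0.0254, 0.2848]
ee_rot: [-1.154, 1.285, -1.288]
force: [0.7, 0.0, -3.5]
width: 0.491
```

```bash
python3 - <<'E'
from h import *
a=dk(-115,38)
way([(*a,101.5,-6.2),(*dk(-25,38),101.5,-6.2)])
E
```

```text
clk 24.70 grasp [496.9  25.5 125.8] jaw -6.1 j7 -0.54 w 0.491 F [ 0.7  0.  -3.5] down [ 0.004  0.001 -1.   ]
(np.float64(495.5), np.float64(24.1), 101.5, -6.2) -> x 0.0014 y 0.0243 z -0.0008 spin 0.002
(np.float64(585.0), np.float64(14.7), 101.5, -6.2) -> x 0.0012 y 0.0246 z 0.0892 spin 0.002
```

play_rows(increments=[{"x": 0.001,"y": 0.015,"z": 0,"spin": 0.002,"jaw": -1},{"x": 0.001,"y": 0.023,"z": 0,"spin": 0.002,"jaw": -1},{"x": 0.001,"y": 0.024,"z": 0,"spin": 0.002,"jaw": -1},{"x": 0.001,"y": 0.024,"z": 0,"spin": 0.002,"jaw": -1}])

```text
clock: 25.2
position: [0.4964, 0.0244, 0.2608]
ee_rot: [-1.153, 1.286, -1.29]
force: [-0.9, 0.1, -3.2]
width: 0.499
```

```bash
python3 - <<'E'
from h import *
way([(*dk(-25,38),101.5,-6.2),(*dk(2,38),101.5,-6.2)])
E
```

```text
clk 25.20 grasp [496.9  24.5 101.8] jaw -6.2 j7 -0.56 w 0.499 F [-0.9  0.1 -3.2] down [ 0.004  0.001 -1.   ]
(np.float64(585.0), np.float64(14.7), 101.5, -6.2) -> x 0.0000 y 0.0007 z 0.0892 spin -0.001
(np.float64(611.8), np.float64(11.9), 101.5, -6.2) -> x -0.0001 y 0.0008 z 0.1161 spin -0.001
```

play_rows(increments=[{"x": 0,"y": 0,"z": 0.015,"spin": 0,"jaw": -1},{"x": 0,"y": 0,"z": 0.03,"spin": 0,"jaw": -1},{"x": 0,"y": 0,"z": 0.045,"spin": 0,"jaw": -1},{"x": 0,"y": 0,"z": 0.06,"spin": 0,"jaw": -1},{"x": 0,"y": 0,"z": 0.075,"spin": 0,"jaw": -1},{"x": 0,"y": 0,"z": 0.09,"spin": 0,"jaw": -1},{"x": 0,"y": 0,"z": 0.102,"spin": 0,"jaw": -1},{"x": 0,"y": 0,"z": 0.112,"spin": 0,"jaw": -1},{"x": 0,"y": 0,"z": 0.117,"spin": 0,"jaw": -1},{"x": 0,"y": 0,"z": 0.118,"spin": 0,"jaw": -1},{"x": 0,"y": 0,"z": 0.118,"spin": 0,"jaw": -1}])

```text
clock: 26.58
position: [0.6125, 0.0117, 0.2605]
ee_rot: [-1.156, 1.288, -1.288]
force: [-5.3, 1.5, -2.8]
width: 0.497
```

```bash
python3 - <<'E'
from h import *
way([(*dk(2,38),101.5,-6.2)])
im,d,K,T=snap('side'); cv2.imwrite('pics/s12.png',cv2.resize(im[140:270,160:300],None,fx=4,fy=4))
E
```

```text
clk 26.57 grasp [612.5  11.7 101.5] jaw -6.2 j7 -0.49 w 0.497 F [-5.3  1.5 -2.8] down [ 0.  0. -1.]
(np.float64(611.8), np.float64(11.9), 101.5, -6.2) -> x -0.0001 y 0.0000 z -0.0007 spin -0.000
```

View pics/s12.png

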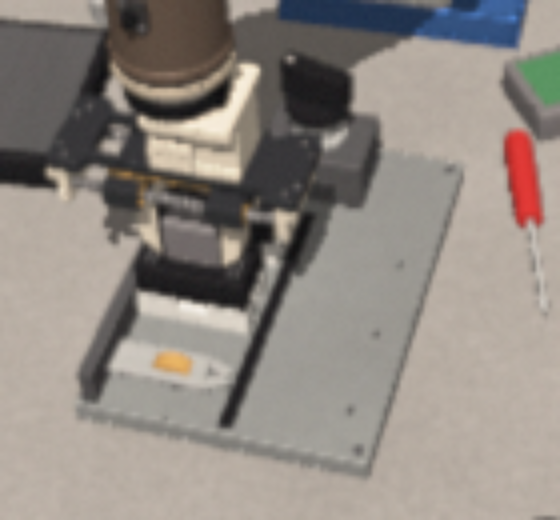

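The module on rail 1 reached the stop with the same offset and force as the first. Releasing and rising.

play_rows(increments=[{"x": 0,"y": 0,"z": 0,"spin": 0,"jaw": -0.4},{"x": 0,"y": 0,"z": 0,"spin": 0,"jaw": 0.5},{"x": 0,"y": 0,"z": 0,"spin": 0,"jaw": 1},{"x": 0,"y": 0,"z": 0,"spin": 0,"jaw": 1},{"x": 0,"y": -0.05,"z": 0,"spin": 0,"jaw": 1},{"x": 0,"y": -0.1,"z": 0,"spin": 0,"jaw": 1},{"x": 0,"y": -0.12,"z": 0,"spin": 0,"jaw": 1},{"x": 0,"y": -0.12,"z": 0,"spin": 0,"jaw": 1}])

```text
clock: 27.62
position: [0.6129, 0.0119, 0.3825]
ee_rot: [-1.152, 1.286, -1.29]
force: [-0.4, 0.3, 0.2]
width: 0.998
```

```bash
python3 - <<'E'
from h import *
im,d,K,T=snap('top','t13.png');W=world(d,K,T)
blobs(W,d,.085,.11,(130,245,100,215),'finmod',60)
blobs(W,d,.045,.085,(130,245,100,215),'bodmod',200)
way([(501.5,394.2,215,-11)])
E
```

```text
finmod 89 px [136.2 145.5] rect 643.3 382.9 sz 64 70 ang 33.0 z 0.0939
finmod 121 px [130.4 187. ] rect 501.4 393.6 sz 24 46 ang 80.0 z 0.0964
bodmod 314 px [135.6 190. ] rect 501.6 393.6 sz 51 90 ang 79.9 z 0.0563
clk 27.68 grasp [612.7  11.7 221.8] jaw -6.2 j7 -0.43 w 1.005 F [ 0.7  0.2 -0.5] down [ 0.002  0.    -1.   ]
(501.5, 394.2, 215, -11) -> x -0.3683 y 0.0067 z -0.1517 spin 0.084
```

play_rows(increments=[{"x": -0.368,"y": 0.006,"z": -0.152,"spin": 0.08,"jaw": 1},{"x": -0.368,"y": 0.006,"z": -0.152,"spin": 0.08,"jaw": 1},{"x": -0.368,"y": 0.006,"z": -0.152,"spin": 0.08,"jaw": 1},{"x": -0.368,"y": 0.006,"z": -0.152,"spin": 0.08,"jaw": 1},{"x": -0.368,"y": 0.006,"z": -0.152,"spin": 0.08,"jaw": 1},{"x": -0.368,"y": 0.006,"z": -0.152,"spin": 0.08,"jaw": 1},{"x": -0.368,"y": 0.006,"z": -0.152,"spin": 0.08,"jaw": 1},{"x": -0.368,"y": 0.006,"z": -0.152,"spin": 0.08,"jaw": 1},{"x": -0.368,"y": 0.006,"z": -0.152,"spin": 0.08,"jaw": 1},{"x": -0.368,"y": 0.006,"z": -0.152,"spin": 0.08,"jaw": 1}])

```text
clock: 28.92
position: [0.5022, 0.3923, 0.3742]
ee_rot: [-1.112, 1.347, -1.35]
force: [0.2, -0.4, -0.1]
width: 1.002
```

```bash
python3 - <<'E'
from h import *
im,d,K,T=snap('top','t14.png');W=world(d,K,T)
blobs(W,d,.108,.125,(130,215,205,290),'homemod')
way([(501.5,393.8,79.5,-10.5)])
im,d,K,T=snap('side','s14.png');W=world(d,K,T)
blobs(W,d,.088,.105,(290,360,180,260),'sidefin',10)
E
```

```text
homemod 110 px [248.7 150.1] rect 611.7 11.3 sz 24 46 ang 83.9 z 0.1162
homemod 110 px [271.7 152.2] rect 603.5 -61.8 sz 24 46 ang 84.3 z 0.1166
clk 28.98 grasp [502.3 392.3 215.4] jaw -10.9 j7 -1.18 w 1.001 F [ 0.6 -0.3  0.1] down [ 0.002 -0.001 -1.   ]
(501.5, 393.8, 79.5, -10.5) -> x -0.0013 y 0.1359 z -0.0011 spin -0.007
sidefin 197 px [218.6 319.2] rect 500.4 395.8 sz 25 46 ang 79.1 z 0.0962
```

View pics/s14.png

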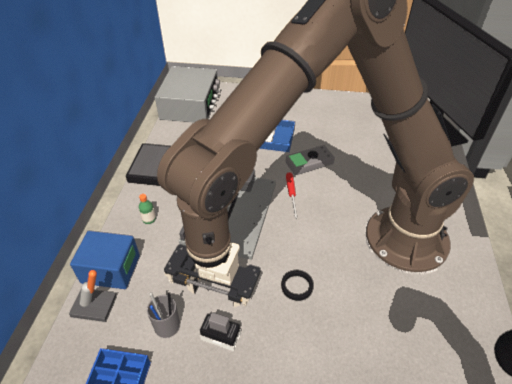

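Both placed modules read within 3 mm of their seats. Module B is unmoved, and both cameras put it at (501,394). Gripping it.

play_rows(increments=[{"x": -0.001,"y": 0.05,"z": -0.001,"spin": -0.007,"jaw": 1},{"x": -0.001,"y": 0.1,"z": -0.001,"spin": -0.007,"jaw": 1},{"x": -0.001,"y": 0.128,"z": -0.001,"spin": -0.007,"jaw": 1},{"x": -0.001,"y": 0.136,"z": -0.001,"spin": -0.007,"jaw": 1},{"x": -0.001,"y": 0.136,"z": -0.001,"spin": -0.007,"jaw": 0},{"x": -0.001,"y": 0.136,"z": -0.001,"spin": -0.007,"jaw": -1},{"x": -0.001,"y": 0.136,"z": -0.001,"spin": -0.007,"jaw": -1},{"x": -0.001,"y": 0.136,"z": -0.001,"spin": -0.007,"jaw": -1},{"x": -0.001,"y": 0.136,"z": -0.001,"spin": -0.007,"jaw": -1},{"x": -0.001,"y": 0.136,"z": -0.001,"spin": -0.007,"jaw": -1}], force=40)

```text
clock: 30.28
position: [0.5015, 0.3938, 0.2388]
ee_rot: [-1.115, 1.341, -1.344]
force: [0.3, -0.5, 3.4]
width: 0.501
```

```bash
python3 - <<'E'
from h import *
a=dk(-115,114)
way([(501.5,394,200,None),(*a,200,-6.2),(*a,125,-6.2)])
E
```

```text
clk 30.27 grasp [501.8 393.8  79.8] jaw -10.5 j7 -1.25 w 0.501 F [ 0.3 -0.5  3.4] down [ 0.002 -0.    -1.   ]
(501.5, 394, 200, None) -> x -0.0002 y -0.1202 z 0.0002 spin -0.000
(np.float64(503.4), np.float64(99.7), 200, -6.2) -> x 0.2888 y -0.1201 z 0.0558 spin -0.075
(np.float64(503.4), np.float64(99.7), 125, -6.2) -> x 0.2888 y -0.0451 z 0.0556 spin -0.075
```

play_rows(increments=[{"x": 0,"y": -0.05,"z": 0,"spin": 0,"jaw": -1},{"x": 0.01,"y": -0.1,"z": 0.002,"spin": 0,"jaw": -1},{"x": 0.289,"y": -0.12,"z": 0.056,"spin": -0.075,"jaw": -1},{"x": 0.289,"y": -0.12,"z": 0.056,"spin": -0.075,"jaw": -1},{"x": 0.289,"y": -0.12,"z": 0.056,"spin": -0.075,"jaw": -1},{"x": 0.289,"y": -0.12,"z": 0.056,"spin": -0.075,"jaw": -1},{"x": 0.289,"y": -0.12,"z": 0.056,"spin": -0.075,"jaw": -1},{"x": 0.289,"y": -0.12,"z": 0.056,"spin": -0.075,"jaw": -1},{"x": 0.289,"y": -0.09,"z": 0.056,"spin": -0.075,"jaw": -1},{"x": 0.289,"y": -0.045,"z": 0.056,"spin": -0.075,"jaw": -1},{"x": 0.289,"y": -0.045,"z": 0.056,"spin": -0.075,"jaw": -1},{"x": 0.289,"y": -0.045,"z": 0.056,"spin": -0.075,"jaw": -1}])

```text
clock: 31.78
position: [0.504, 0.1004, 0.2849]
ee_rot: [-1.154, 1.286, -1.289]
force: [0.6, 0.6, -4.3]
width: 0.499
```

```bash
python3 - <<'E'
from h import *
way([(*dk(-115,114),101.5,-6.2)])
E
```

```text
clk 31.77 grasp [504.4 100.5 125.9] jaw -6.2 j7 -0.70 w 0.499 F [ 0.6  0.6 -4.3] down [ 0.003  0.    -1.   ]
(np.float64(503.4), np.float64(99.7), 101.5, -6.2) -> x 0.0008 y 0.0244 z -0.0006 spin 0.001
```

play_rows(increments=[{"x": 0.001,"y": 0.015,"z": -0.001,"spin": 0,"jaw": -1},{"x": 0.001,"y": 0.023,"z": -0.001,"spin": 0,"jaw": -1},{"x": 0.001,"y": 0.024,"z": -0.001,"spin": 0,"jaw": -1},{"x": 0.001,"y": 0.024,"z": -0.001,"spin": 0,"jaw": -1}])

```text
clock: 32.28
position: [0.503, 0.0996, 0.261]
ee_rot: [-1.154, 1.286, -1.289]
force: [-0.5, 0.2, -3.2]
width: 0.498
```

```bash
python3 - <<'E'
from h import *
way([(*dk(-25,114),101.5,-6.2),(*dk(2,114),101.5,-6.2)])
E
```

```text
clk 32.27 grasp [503.4  99.6 102. ] jaw -6.2 j7 -0.72 w 0.498 F [-0.5  0.2 -3.2] down [ 0.003  0.    -1.   ]
(np.float64(592.9), np.float64(90.3), 101.5, -6.2) -> x -0.0004 y 0.0008 z 0.0903 spin 0.001
(np.float64(619.8), np.float64(87.5), 101.5, -6.2) -> x -0.0005 y 0.0008 z 0.1174 spin 0.001
```

play_rows(increments=[{"x": 0,"y": 0,"z": 0.015,"spin": 0,"jaw": -1},{"x": 0,"y": 0,"z": 0.03,"spin": 0,"jaw": -1},{"x": 0,"y": 0,"z": 0.045,"spin": 0,"jaw": -1},{"x": 0,"y": 0,"z": 0.06,"spin": 0,"jaw": -1},{"x": 0,"y": 0,"z": 0.075,"spin": 0,"jaw": -1},{"x": 0,"y": 0,"z": 0.09,"spin": 0,"jaw": -1},{"x": 0,"y": 0,"z": 0.102,"spin": 0,"jaw": -1},{"x": 0,"y": 0,"z": 0.112,"spin": 0,"jaw": -1},{"x": 0,"y": 0,"z": 0.118,"spin": 0,"jaw": -1},{"x": 0,"y": 0,"z": 0.119,"spin": 0,"jaw": -1},{"x": 0,"y": 0,"z": 0.119,"spin": 0,"jaw": -1}])

```text
clock: 33.65
position: [0.6205, 0.0868, 0.2607]
ee_rot: [-1.157, 1.288, -1.288]
force: [-3.7, -2.3, -4.1]
width: 0.501
```

```bash
python3 - <<'E'
from h import *
way([(*dk(2,114),101.5,-6.2)])
im,d,K,T=snap('side'); cv2.imwrite('pics/s15.png',cv2.resize(im[140:270,160:300],None,fx=4,fy=4))
E
```

```text
clk 33.65 grasp [620.5  86.7 101.7] jaw -6.1 j7 -0.62 w 0.501 F [-3.7 -2.3 -4.1] down [-0. -0. -1.]
(np.float64(619.8), np.float64(87.5), 101.5, -6.2) -> x -0.0007 y 0.0002 z -0.0008 spin 0.001
```

View pics/s15.png

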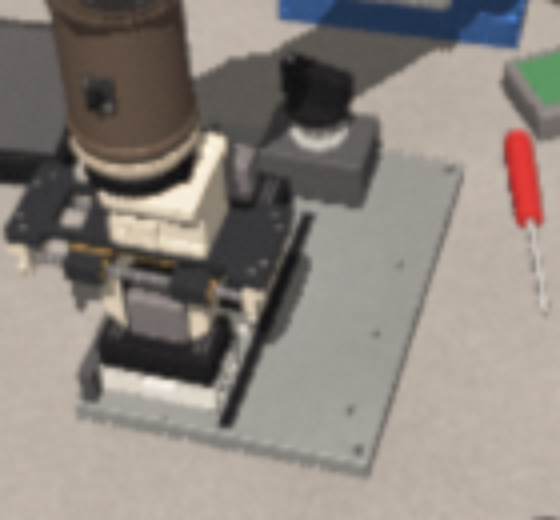

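play_rows(increments=[{"x": 0,"y": 0,"z": 0,"spin": 0,"jaw": -0.4},{"x": 0,"y": 0,"z": 0,"spin": 0,"jaw": 0.5},{"x": 0,"y": 0,"z": 0,"spin": 0,"jaw": 1},{"x": 0,"y": 0,"z": 0,"spin": 0,"jaw": 1},{"x": 0,"y": -0.05,"z": 0,"spin": 0,"jaw": 1},{"x": 0,"y": -0.1,"z": 0,"spin": 0,"jaw": 1},{"x": 0,"y": -0.14,"z": 0,"spin": 0,"jaw": 1},{"x": 0,"y": -0.14,"z": 0,"spin": 0,"jaw": 1}])

```text
clock: 34.7
position: [0.6213, 0.0876, 0.4047]
ee_rot: [-1.15, 1.283, -1.289]
force: [-0.5, 0.8, -0.1]
width: 1.004
```

```bash
python3 - <<'E'
from h import *
im,d,K,T=snap('top','t16.png');W=world(d,K,T)
blobs(W,d,.137,.16,(140,200,280,320),'knob',5)
blobs(W,d,.125,.16,(140,200,280,320),'knob2',5)
blobs(W,d,.108,.125,(130,215,205,285),'homemod')
im,d,K,T=snap('side','s16.png');W=world(d,K,T)
blobs(W,d,.137,.16,(140,185,215,265),'knobS',5)
way([(543,-141,240,70.4),(543,-141,240,-100)])
E
```

```text
knob 108 px [298.1 168.2] rect 543.8 -141.6 sz 17 60 ang 70.4 z 0.1423
knob2 112 px [298.  168.5] rect 543.8 -141.6 sz 17 60 ang 70.4 z 0.1423
knobS 84 px [238.8 157. ] rect 541.3 -140.0 sz 23 58 ang 62.2 z 0.1423
clk 34.80 grasp [620.6  86.8 241.8] jaw -6.1 j7 -0.55 w 1.000 F [ 0.1 -0.   0.8] down [ 0.001 -0.    -1.   ]
(543, -141, 240, 70.4) -> x 0.2348 y 0.0017 z -0.0527 spin -1.336
(543, -141, 240, -100) -> x 0.2348 y 0.0017 z -0.0527 spin -1.503
```

View pics/t16.png

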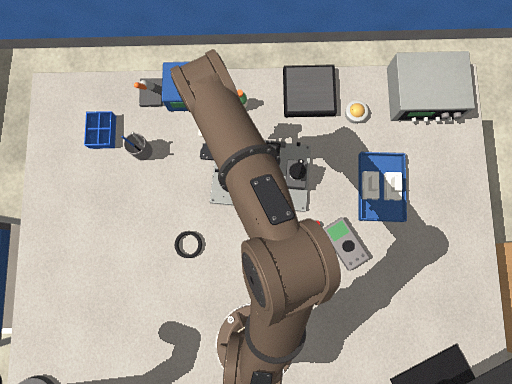

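The modules are all off the bench and the knob is at (298,168). Wing centre is (543.5,-141.4) with the long axis at -19.6°, so the jaws go to 70.4°.

play_rows(increments=[{"x": 0.235,"y": 0.002,"z": -0.0525,"spin": -1.336,"jaw": 0.2},{"x": 0.235,"y": 0.002,"z": -0.0525,"spin": -1.336,"jaw": 0.2},{"x": 0.235,"y": 0.002,"z": -0.0525,"spin": -1.336,"jaw": 0.2},{"x": 0.235,"y": 0.002,"z": -0.0525,"spin": -1.336,"jaw": 0.2},{"x": 0.235,"y": 0.002,"z": -0.0525,"spin": -1.336,"jaw": 0.2},{"x": 0.235,"y": 0.002,"z": -0.0525,"spin": -1.336,"jaw": 0.2},{"x": 0.235,"y": 0.002,"z": -0.0525,"spin": -1.336,"jaw": 0.2},{"x": 0.235,"y": 0.002,"z": -0.0525,"spin": -1.336,"jaw": 0.2},{"x": 0.235,"y": 0.002,"z": -0.0525,"spin": -1.336,"jaw": 0.2},{"x": 0.235,"y": 0.002,"z": -0.0525,"spin": -1.336,"jaw": 0.2},{"x": 0.235,"y": 0.002,"z": -0.0525,"spin": -1.336,"jaw": 0.2}])

```text
clock: 36.17
position: [0.5432, -0.1411, 0.3988]
ee_rot: [-1.554, 0.268, -0.27]
force: [-0.5, 0.2, -0.8]
width: 0.598
```

```bash
python3 - <<'E'
from h import *
im,d,K,T=snap('top');W=world(d,K,T)
cv2.imwrite('pics/t17.png',cv2.resize(im[60:240,120:430],None,fx=2.5,fy=2.5))
blobs(W,d,.108,.125,(130,215,205,265),'homemod')
way([(543.5,-141.4,131,70.4)])
print(arm.observe()['ft_torque'])
E
```

```text
homemod 110 px [224.5 148. ] rect 619.9 88.9 sz 24 47 ang 83.3 z 0.1173
homemod 109 px [248.7 150.3] rect 611.9 11.4 sz 24 46 ang 83.8 z 0.1161
clk 36.23 grasp [ 543.3 -141.1  239.8] jaw 70.4 j7 1.06 w 0.600 F [ 0.3  0.2 -0.3] down [ 0.001 -0.    -1.   ]
(543.5, -141.4, 131, 70.4) -> x 0.0003 y 0.1088 z -0.0002 spin -0.000
[ 0.05153171 -0.15307464 -0.00487976]
```

View pics/t17.png

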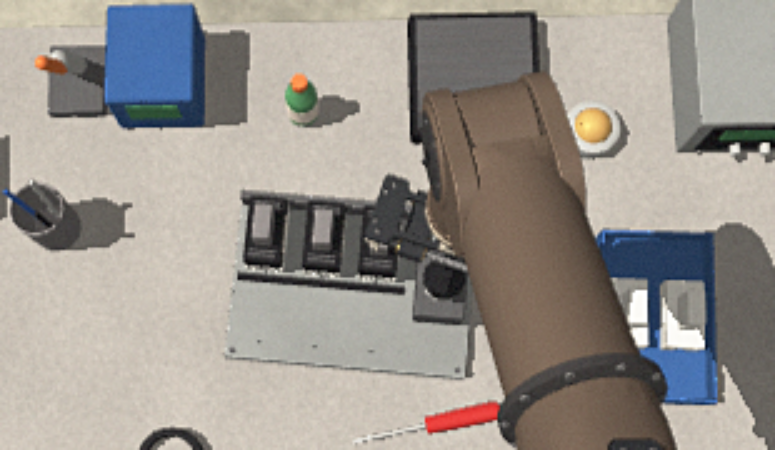

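All three modules sit home on their rails. I'll descend on the wing and pinch it.

play_rows(increments=[{"x": 0,"y": 0.05,"z": 0,"spin": 0,"jaw": 0.2},{"x": 0,"y": 0.09,"z": 0,"spin": 0,"jaw": 0.2},{"x": 0,"y": 0.107,"z": 0,"spin": 0,"jaw": 0.2},{"x": 0,"y": 0.108,"z": 0,"spin": 0,"jaw": 0.2},{"x": 0,"y": 0.108,"z": 0,"spin": 0,"jaw": -1},{"x": 0,"y": 0.108,"z": 0,"spin": 0,"jaw": -1},{"x": 0,"y": 0.108,"z": 0,"spin": 0,"jaw": -1},{"x": 0,"y": 0.108,"z": 0,"spin": 0,"jaw": -1},{"x": 0,"y": 0.108,"z": 0,"spin": 0,"jaw": -1}], force=30)

```text
clock: 37.35
position: [0.5432, -0.1418, 0.2912]
ee_rot: [-1.555, 0.269, -0.27]
force: [-1.7, -2.8, 5.1]
width: 0.198
```

```bash
python3 - <<'E'
from h import *
way([(543.5,-141.4,131,70.4)])
print(arm.observe()['ft_torque'])
E
```

```text
clk 37.35 grasp [ 543.3 -142.   132.2] jaw 70.3 j7 0.96 w 0.198 F [-1.7 -2.8  5.1] down [ 0.001 -0.002 -1.   ]
(543.5, -141.4, 131, 70.4) -> x 0.0002 y 0.0012 z 0.0004 spin -0.001
[-0.51129158  0.29671428 -0.02809845]
```

play_rows(increments=[{"x": 0,"y": 0,"z": 0,"spin": 0.14,"jaw": -1},{"x": 0,"y": 0,"z": 0,"spin": 0.28,"jaw": -1},{"x": 0,"y": 0,"z": 0,"spin": 0.42,"jaw": -1},{"x": 0,"y": 0,"z": 0,"spin": 0.56,"jaw": -1},{"x": 0,"y": 0,"z": 0,"spin": 0.7,"jaw": -1},{"x": 0,"y": 0,"z": 0,"spin": 0.84,"jaw": -1},{"x": 0,"y": 0,"z": 0,"spin": 0.98,"jaw": -1},{"x": 0,"y": 0,"z": 0,"spin": 1.12,"jaw": -1},{"x": 0,"y": 0,"z": 0,"spin": 1.26,"jaw": -1},{"x": 0,"y": 0,"z": 0,"spin": 1.4,"jaw": -1},{"x": 0,"y": 0,"z": 0,"spin": 1.54,"jaw": -1},{"x": 0,"y": 0,"z": 0,"spin": 1.6,"jaw": -1}])

```text
clock: 38.85
position: [0.5439, -0.1415, 0.2913]
ee_rot: [-1.006, 1.477, -1.482]
force: [4.0, -0.8, -2.6]
width: 0.194
```

```bash
python3 - <<'E'
from h import *
way([(543.5,-141.4,131,None)])
print(arm.observe()['ft_torque'])
im,d,K,T=snap('side'); cv2.imwrite('pics/s18.png',cv2.resize(im[140:270,160:300],None,fx=4,fy=4))
E
```

```text
clk 38.85 grasp [ 544.3 -141.8  132.3] jaw -21.5 j7 -0.40 w 0.194 F [ 4.  -0.8 -2.6] down [ 0.003 -0.002 -1.   ]
(543.5, -141.4, 131, None) -> x 0.0000 y 0.0013 z -0.0004 spin -0.000
[-0.14521156 -0.90772453  0.1026621 ]
```

View pics/s18.png

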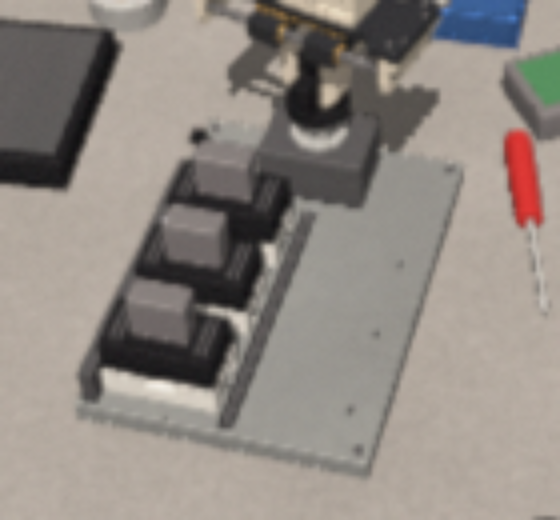

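The lock bar is visibly rising and the knob turns with the gripper. Continuing.

play_rows(increments=[{"x": 0,"y": 0,"z": 0,"spin": 0.14,"jaw": -1},{"x": 0,"y": 0,"z": 0,"spin": 0.28,"jaw": -1},{"x": 0,"y": 0,"z": 0,"spin": 0.42,"jaw": -1},{"x": 0,"y": 0,"z": 0,"spin": 0.56,"jaw": -1},{"x": 0,"y": 0,"z": 0,"spin": 0.7,"jaw": -1},{"x": 0,"y": 0,"z": 0,"spin": 0.84,"jaw": -1},{"x": 0,"y": 0,"z": 0,"spin": 0.98,"jaw": -1},{"x": 0,"y": 0,"z": 0,"spin": 1.12,"jaw": -1},{"x": 0,"y": 0,"z": 0,"spin": 1.26,"jaw": -1},{"x": 0,"y": 0,"z": 0,"spin": 1.4,"jaw": -1},{"x": 0,"y": 0,"z": 0,"spin": 1.5,"jaw": -1},{"x": 0,"y": 0,"z": 0,"spin": 1.5,"jaw": -1}])

```text
clock: 40.4
position: [0.5441, -0.1423, 0.2913]
ee_rot: [-0.322, -2.056, 2.06]
force: [2.5, -4.6, -3.1]
width: 0.193
```

```bash
python3 - <<'E'
from h import *
way([(543.5,-141.4,131,None)])
print(arm.observe()['ft_torque'])
im,d,K,T=snap('side'); cv2.imwrite('pics/s19.png',cv2.resize(im[140:270,160:300],None,fx=4,fy=4))
W=world(d,K,T); np.savez('pics/s19.npz',W=W,im=im)
# dock-frame heights along the bar line
v=(W[...,:2]*1000-C0); x=v@U; y=v@V
for c in range(-60,-44,2):
    m=(abs(x-c)<1)&(y>-50)&(y<135); print(c,m.sum(),np.percentile(W[...,2][m]*1000,[25,50,75]).round(1))
E
```

```text
clk 40.40 grasp [ 544.6 -142.8  132.3] jaw -107.5 j7 -1.69 w 0.193 F [ 2.5 -4.6 -3.1] down [ 0.003 -0.003 -1.   ]
(543.5, -141.4, 131, None) -> x 0.0009 y 0.0013 z -0.0007 spin -0.000
[-1.1815257  -0.47317676 -0.09322402]
-60 32 [ 20.7  22.6 193.1]
-58 71 [20.6 23.4 29.9]
-56 62 [27.8 32.8 34.5]
-54 33 [31.1 32.6 35.5]
-52 35 [30.2 31.9 34.9]
-50 30 [ 30.5  32.2 202.2]
-48 11 [103.4 210.5 221.5]
-46 29 [ 21.8  23.8 186.9]
```

View pics/s19.png

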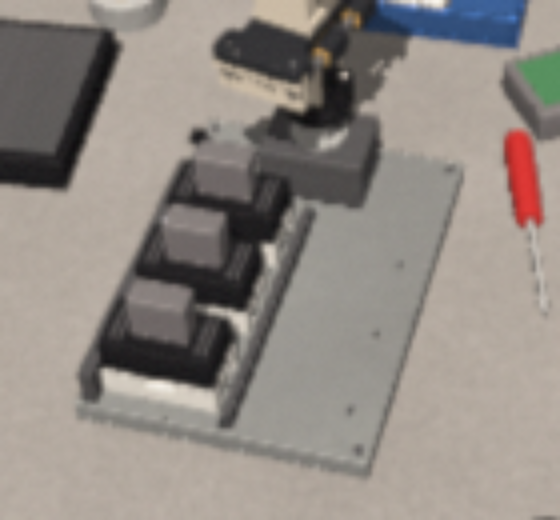

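The bar top is at about 33 mm and would be 35 mm at the stop; I've turned 3.10 rad so far. Another 0.8 rad.

play_rows(increments=[{"x": 0.001,"y": 0,"z": -0.001,"spin": 0.1,"jaw": -1},{"x": 0.001,"y": 0,"z": -0.001,"spin": 0.2,"jaw": -1},{"x": 0.001,"y": 0,"z": -0.001,"spin": 0.3,"jaw": -1},{"x": 0.001,"y": 0,"z": -0.001,"spin": 0.4,"jaw": -1},{"x": 0.001,"y": 0,"z": -0.001,"spin": 0.5,"jaw": -1},{"x": 0.001,"y": 0,"z": -0.001,"spin": 0.6,"jaw": -1}])

```text
clock: 41.2
position: [0.5436, -0.1423, 0.2913]
ee_rot: [-0.824, -1.679, 1.683]
force: [3.4, -5.3, -3.1]
width: 0.192
```

```bash
python3 - <<'E'
from h import *
way([(543.5,-141.4,131,None)])
print(arm.observe()['ft_torque'])
E
```

```text
clk 41.20 grasp [ 544.3 -143.   132.3] jaw -141.9 j7 -2.20 w 0.192 F [ 3.4 -5.3 -3.1] down [ 0.004 -0.005 -1.   ]
(543.5, -141.4, 131, None) -> x 0.0007 y 0.0013 z -0.0004 spin -0.000
[-1.44214173 -0.387397    0.08304795]
```

play_rows(increments=[{"x": 0,"y": 0,"z": 0,"spin": 0.06,"jaw": -1},{"x": 0,"y": 0,"z": 0,"spin": 0.12,"jaw": -1},{"x": 0,"y": 0,"z": 0,"spin": 0.18,"jaw": -1},{"x": 0,"y": 0,"z": 0,"spin": 0.24,"jaw": -1}])

```text
clock: 41.7
position: [0.5435, -0.1425, 0.2913]
ee_rot: [-0.984, -1.515, 1.518]
force: [-0.5, -2.8, 0.3]
width: 0.198
```

```bash
python3 - <<'E'
from h import *
way([(543.5,-141.4,131,None)])
print(arm.observe()['ft_torque'])
im,d,K,T=snap('side'); cv2.imwrite('pics/s20.png',cv2.resize(im[140:270,160:300],None,fx=4,fy=4))
W=world(d,K,T)
v=(W[...,:2]*1000-C0); x=v@U; y=v@V
for c in range(-60,-44,2):
    m=(abs(x-c)<1)&(y>-50)&(y<135)&(W[...,2]<.08); print(c,m.sum(),np.percentile(W[...,2][m]*1000,[25,50,75]).round(1))
E
```

```text
clk 41.70 grasp [ 544.1 -143.2  132.3] jaw -155.7 j7 -2.40 w 0.198 F [-0.5 -2.8  0.3] down [ 0.004 -0.005 -1.   ]
(543.5, -141.4, 131, None) -> x 0.0010 y 0.0013 z -0.0004 spin -0.000
[-0.49151385  0.01875248  0.07934834]
-60 25 [20.1 20.7 22. ]
-58 74 [21.6 25.9 32.3]
-56 51 [28.5 33.7 35.8]
-54 28 [35.  36.1 37.2]
-52 32 [33.7 35.9 37.4]
-50 17 [34.9 36.2 36.9]
-48 1 [33.9 33.9 33.9]
-46 13 [27.8 43.4 54.1]
```

The bar top now reads about 36 mm, which with the depth's bias of about +1.4 mm means it is at or near its stop. Joint 7 nears its range end, so I regrip half a turn back.

play_rows(increments=[{"x": 0,"y": 0,"z": 0,"spin": 0,"jaw": 0.2},{"x": 0,"y": 0,"z": 0,"spin": 0,"jaw": 0.2},{"x": 0,"y": 0,"z": 0,"spin": 0,"jaw": 0.2},{"x": 0,"y": -0.03,"z": 0,"spin": 0,"jaw": 0.2},{"x": 0,"y": -0.06,"z": 0,"spin": 0,"jaw": 0.2},{"x": 0,"y": -0.06,"z": 0,"spin": -0.5,"jaw": 0.2},{"x": 0,"y": -0.06,"z": 0,"spin": -1.0,"jaw": 0.2},{"x": 0,"y": -0.06,"z": 0,"spin": -1.0,"jaw": 0.2},{"x": 0,"y": -0.06,"z": 0,"spin": -1.0,"jaw": 0.2},{"x": 0,"y": -0.06,"z": 0,"spin": -1.0,"jaw": 0.2},{"x": 0,"y": -0.06,"z": 0,"spin": -1.0,"jaw": 0.2},{"x": 0,"y": -0.06,"z": 0,"spin": -1.0,"jaw": 0.2}])

```text
clock: 43.25
position: [0.5432, -0.1422, 0.3513]
ee_rot: [-0.165, -2.141, 2.15]
force: [0.4, 0.0, 0.3]
width: 0.598
```

```bash
python3 - <<'E'
from h import *
im,d,K,T=snap('side');W=world(d,K,T)
blobs(W,d,.135,.155,(140,185,215,265),'knobS',5)
cv2.imwrite('pics/s21.png',cv2.resize(im[140:270,160:300],None,fx=4,fy=4))
im,d,K,T=snap('top');W=world(d,K,T)
blobs(W,d,.135,.155,(140,200,280,320),'knob',5)
way([(543.5,-141.4,190,24.3)])
E
```

```text
knobS 61 px [239.5 158.7] rect 540.4 -135.8 sz 18 49 ang 24.8 z 0.1426
clk 43.35 grasp [ 543.9 -142.9  192.3] jaw -98.6 j7 -1.54 w 0.598 F [-0.6  0.4  0.4] down [ 0.004 -0.005 -1.   ]
(543.5, -141.4, 190, 24.3) -> x -0.0001 y 0.0023 z -0.0008 spin 0.996
```

View pics/s21.png

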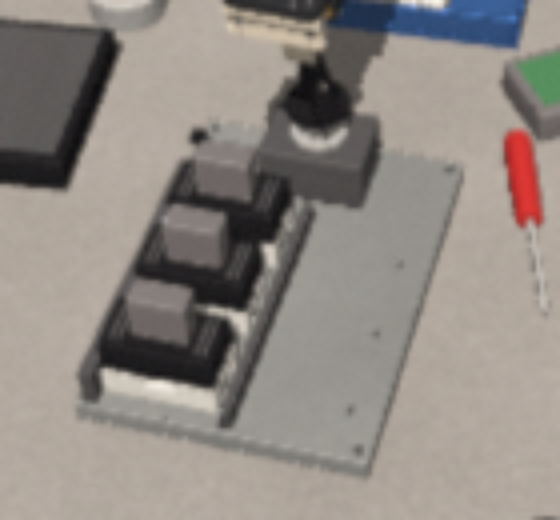

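The wing is where I left it: its normal reads 24.8° and I expected 24.3°. Spinning back, then regripping.

play_rows(increments=[{"x": 0,"y": 0,"z": -0.001,"spin": -0.18,"jaw": 0.2},{"x": 0,"y": 0,"z": -0.001,"spin": -0.36,"jaw": 0.2},{"x": 0,"y": 0,"z": -0.001,"spin": -0.54,"jaw": 0.2},{"x": 0,"y": 0,"z": -0.001,"spin": -0.72,"jaw": 0.2},{"x": 0,"y": 0,"z": -0.001,"spin": -0.9,"jaw": 0.2},{"x": 0,"y": 0,"z": -0.001,"spin": -1.08,"jaw": 0.2},{"x": 0,"y": 0,"z": -0.001,"spin": -1.26,"jaw": 0.2},{"x": 0,"y": 0,"z": -0.001,"spin": -1.44,"jaw": 0.2},{"x": 0,"y": 0,"z": -0.001,"spin": -1.62,"jaw": 0.2},{"x": 0,"y": 0,"z": -0.001,"spin": -1.8,"jaw": 0.2},{"x": 0,"y": 0,"z": -0.001,"spin": -1.98,"jaw": 0.2},{"x": 0,"y": 0,"z": -0.001,"spin": -2.14,"jaw": 0.2}])

```text
clock: 44.85
position: [0.5434, -0.1412, 0.3512]
ee_rot: [-1.382, 0.888, -0.897]
force: [-0.0, -0.1, -0.1]
width: 0.598
```

```bash
python3 - <<'E'
from h import *
way([(543.3,-141.4,131,24.5)])
print(arm.observe()['ft_torque'],arm.observe()['joint_efforts'][6])
E
```

```text
clk 44.85 grasp [ 543.9 -141.9  192.2] jaw 24.2 j7 0.39 w 0.598 F [-0.  -0.1 -0.1] down [ 0.004 -0.005 -1.   ]
(543.3, -141.4, 131, 24.5) -> x -0.0002 y 0.0612 z -0.0002 spin -0.004
[-0.01481467 -0.15560827  0.0321902 ] -2.235707938671112
```

play_rows(increments=[{"x": 0,"y": 0.03,"z": 0,"spin": -0.004,"jaw": 0.2},{"x": 0,"y": 0.058,"z": 0,"spin": -0.004,"jaw": 0.2},{"x": 0,"y": 0.06,"z": 0,"spin": -0.004,"jaw": 0.2},{"x": 0,"y": 0.06,"z": 0,"spin": -0.004,"jaw": -1},{"x": 0,"y": 0.06,"z": 0,"spin": -0.004,"jaw": -1},{"x": 0,"y": 0.06,"z": 0,"spin": -0.004,"jaw": -1},{"x": 0,"y": 0.06,"z": 0,"spin": -0.004,"jaw": -1},{"x": 0,"y": 0.06,"z": 0,"spin": -0.004,"jaw": -1}], force=30)

```text
clock: 45.85
position: [0.5435, -0.1416, 0.2916]
ee_rot: [-1.384, 0.885, -0.894]
force: [-2.4, -0.6, 5.6]
width: 0.198
```

```bash
python3 - <<'E'
from h import *
way([])
print(arm.observe()['ft_torque'],arm.observe()['joint_efforts'][6])
E
```

```text
clk 45.85 grasp [ 544.1 -142.4  132.6] jaw 24.5 j7 0.35 w 0.198 F [-2.4 -0.6  5.6] down [ 0.004 -0.005 -1.   ]
[-0.08963839  0.32656052 -0.04451092] 0.022100845235399902
```

play_rows(increments=[{"x": 0,"y": 0,"z": 0,"spin": 0.07,"jaw": -1},{"x": 0,"y": 0,"z": 0,"spin": 0.14,"jaw": -1},{"x": 0,"y": 0,"z": 0,"spin": 0.2,"jaw": -1}])

```text
clock: 46.22
position: [0.5435, -0.1416, 0.2917]
ee_rot: [-1.309, 1.037, -1.047]
force: [0.0, -1.0, 1.0]
width: 0.192
```

```bash
python3 - <<'E'
from h import *
way([])
print(arm.observe()['ft_torque'],arm.observe()['joint_efforts'][6])
E
```

```text
clk 46.23 grasp [ 544.1 -142.4  132.7] jaw 12.9 j7 0.18 w 0.192 F [ 0. -1.  1.] down [ 0.004 -0.005 -1.   ]
[-0.0979817   0.05616041  0.24710624] 0.5338954925537109
```

play_rows(increments=[{"x": 0,"y": 0,"z": 0,"spin": 0.07,"jaw": -1},{"x": 0,"y": 0,"z": 0,"spin": 0.14,"jaw": -1},{"x": 0,"y": 0,"z": 0,"spin": 0.2,"jaw": -1}])

```text
clock: 46.6
position: [0.5434, -0.1416, 0.2916]
ee_rot: [-1.222, 1.187, -1.197]
force: [-0.8, -0.9, 1.4]
width: 0.196
```

```bash
python3 - <<'E'
from h import *
way([])
print(arm.observe()['ft_torque'],arm.observe()['joint_efforts'][6])
E
```

```text
clk 46.60 grasp [ 544.  -142.4  132.6] jaw 1.4 j7 0.01 w 0.196 F [-0.8 -0.9  1.4] down [ 0.004 -0.005 -1.   ]
[-0.11758006  0.04099273  0.2406953 ] 0.5331012234091759
```

The resisting moment rose to 0.25 N m, so the clutch is slipping. Since that onset the slip is about 0.2–0.4 rad, so one more tooth (0.35 rad) to be clear of the limit, then release.

play_rows(increments=[{"x": 0,"y": 0,"z": 0,"spin": 0.1,"jaw": -1},{"x": 0,"y": 0,"z": 0,"spin": 0.2,"jaw": -1},{"x": 0,"y": 0,"z": 0,"spin": 0.3,"jaw": -1},{"x": 0,"y": 0,"z": 0,"spin": 0.35,"jaw": -1},{"x": 0,"y": 0,"z": 0,"spin": 0.35,"jaw": -1}])

```text
clock: 47.22
position: [0.5435, -0.1416, 0.2916]
ee_rot: [-1.037, 1.439, -1.451]
force: [-0.5, -0.0, 0.6]
width: 0.195
```

```bash
python3 - <<'E'
from h import *
way([])
print(arm.observe()['ft_torque'])
E
```

```text
clk 47.23 grasp [ 544.  -142.5  132.7] jaw -18.7 j7 -0.29 w 0.195 F [-0.5 -0.   0.6] down [ 0.004 -0.006 -1.   ]
[-0.16436875  0.09399394  0.01068097]
```

play_rows(increments=[{"x": 0,"y": 0,"z": 0,"spin": 0,"jaw": 0.2},{"x": 0,"y": 0,"z": 0,"spin": 0,"jaw": 0.2},{"x": 0,"y": 0,"z": 0,"spin": 0,"jaw": 0.2},{"x": 0,"y": -0.05,"z": 0,"spin": 0,"jaw": 0.2},{"x": 0,"y": -0.1,"z": 0,"spin": 0,"jaw": 0.2},{"x": 0,"y": -0.16,"z": -0.06,"spin": 0,"jaw": 0.2},{"x": 0.06,"y": -0.2,"z": -0.12,"spin": 0,"jaw": 0.2},{"x": 0.12,"y": -0.2,"z": -0.15,"spin": 0,"jaw": 0.2},{"x": 0.18,"y": -0.2,"z": -0.15,"spin": 0,"jaw": 0.2},{"x": 0.2,"y": -0.2,"z": -0.15,"spin": 0,"jaw": 0.2},{"x": 0.2,"y": -0.2,"z": -0.15,"spin": 0,"jaw": 0.2}])

```text
clock: 48.6
position: [0.3339, -0.2854, 0.4922]
ee_rot: [-1.034, 1.444, -1.458]
force: [0.8, 0.9, 0.8]
width: 0.6
```

```bash
python3 - <<'E'
from h import *
way([])
im,d,K,T=snap('side','s22.png');W=world(d,K,T)
v=(W[...,:2]*1000-C0); x=v@U; y=v@V
for c in range(-58,-46,2):
    m=(abs(x-c)<1)&(y>-50)&(y<135)&(W[...,2]<.08); print(c,m.sum(),np.percentile(W[...,2][m]*1000,[25,50,75]).round(1))
blobs(W,d,.135,.155,(140,185,215,265),'knobS',5)
im,d,K,T=snap('top','t22.png');W=world(d,K,T)
blobs(W,d,.108,.125,(130,215,205,285),'home')
blobs(W,d,.065,.09,(140,225,345,420),'dumfin')
blobs(W,d,.135,.155,(140,200,280,320),'knob',5)
E
```

```text
clk 48.60 grasp [ 334.5 -286.5  333.2] jaw -19.1 j7 0.24 w 0.600 F [0.8 0.9 0.8] down [ 0.004 -0.007 -1.   ]
-58 65 [21.6 24.6 32.2]
-56 59 [26.2 32.9 36.4]
-54 27 [34.8 36.  36.8]
-52 32 [34.3 35.3 36.5]
-50 18 [33.9 35.4 36.6]
-48 2 [32.  32.2 32.5]
knobS 84 px [238.8 157.2] rect 542.8 -141.7 sz 61 19 ang 73.0 z 0.1422
home 107 px [224.5 148. ] rect 619.2 88.7 sz 23 47 ang 89.7 z 0.1162
home 109 px [248.7 150.3] rect 611.8 11.3 sz 23 46 ang 83.8 z 0.1168
home 110 px [271.7 152.2] rect 604.4 -61.9 sz 24 47 ang 84.1 z 0.1161
dumfin 100 px [374.3 180.5] rect 511.2 -391.4 sz 23 41 ang 88.4 z 0.0795
dumfin 47 px [396.5 178.8] rect 519.1 -461.1 sz 19 32 ang 40.2 z 0.0799
knob 120 px [298.2 168.3] rect 543.7 -141.5 sz 59 18 ang 71.3 z 0.142
```

View pics/s22.png

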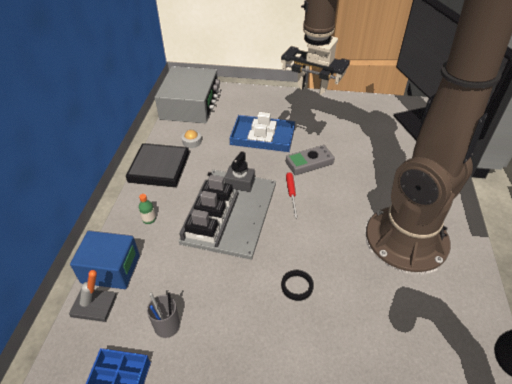

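View pics/t22.png

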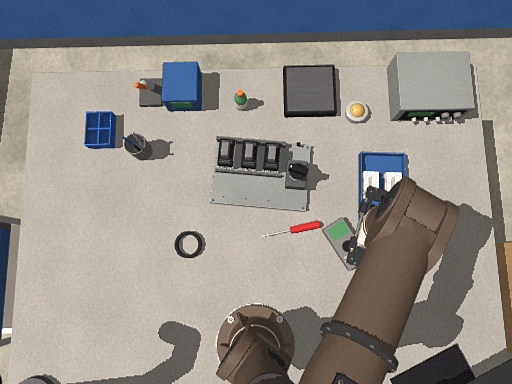

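Seen in vision, the wing turned 269° (4.69 rad) in all. The spindle travels at most 4.2 rad, so the slip is at least 0.49 rad and at most about 1.3 rad. The bar is up, the modules are home, the dummies are in the tray, the bystanders are in place and the arm is clear.

```bash
python3 -c "
from cell import arm
print(arm.sign_off())"
```

```text
the job is handed in; nothing more can be done
None
```

The dock is ready and the job is handed in at about 49 s of the 210 s allowed. Both dummies are in the tray, all three power modules are home on rails 0, 1 and 2, and the lock bar is up with the clutch slipped. Sign-off gave no verdict.

Last checks:
- **Modules:** the fins measured within about 3 mm of the seat points. All three were pushed until they met the end stop at about 4–6 N.
- **Lock bar:** its top measured about 35–36 mm above the bench, and 35 mm is fully up.
- **Clutch:** the resisting moment rose to about 0.25 N m, the slip level. The knob turned 4.69 rad in all against at most 4.2 rad of spindle travel, so the slip is about 0.5 to 1.3 rad.
- **Bystanders:** tape, screwdriver, pen cup and multimeter looked unmoved by eye in the last pictures. I did not re-measure their positions.

Two readings were weak or disagreed:
- **Torque on the last turn:** after the final 0.35 rad it read only about 0.01 N m at rest, which I took as the clutch settling past a tooth.
- **Views partly blocked:** the arm and gripper hid part of the tray in the last top view, so the far dummy's fin measured poorly. The last side view still shows both dummies lying in the tray. The rail 2 fin angle read about 6° off in that one picture, against in line just before.

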